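# Snap the top tier onto a tube rack

### The arm

A 6-joint arm with a two-finger parallel gripper is mounted at the origin on the work surface; the furniture and walls round the work are solid. World frame = base frame: x ahead of the robot, y to its left, z up, the work surface at z = 0. Lengths are in m, angles in rad, forces in N, time in s.
With the tool pointing down it reaches from about 0.225 to 0.875 m from the base axis. Payload 3.4 kg.
Tool frame: the origin (TCP) lies between the finger pads; the fingertips stand 25 mm ahead of it and the grasp point (between the pads) lies 6 mm ahead of it (manip.tips_ahead is the distance from the TCP to the fingertips, in m); z points along the fingers, x is the direction in which the jaws open and shut, and the axes are right-handed (so a half turn about z gives the same grasp; the last joint's range is limited). The gripper opens to 85 mm and grips with 20 to 120 N. Pads are 22 mm wide; open, the fingers measure 114 mm over their backs; the gripper's body (76 mm by 85 mm) begins 54 mm behind the grasp point. The pads swing forward as they close: fully open they stand 13 mm farther back than shut.
Start: joints at [-1.397, 0.276, 1.505, -0, 1.361, -0.121], TCP at [0.167, -0.55, 0.256] pointing down, gripper open.
Joint ranges: [-2.89, 2.89], [-0.75, 2.08], [0.22, 2.7], [-1.18, 4.32], [0.11, 2.71], [-2.7, 2.7]. Speed limits (rad/s): [2.57, 2.57, 3.14, 3.14, 3.14, 3.14].

### API

Orientations are given as a unit quaternion [w, x, y, z].
In Python, from rig import manip gives the robot as it stands. The module is installed in compiled form; this text tells all that it offers.
- The arm moves only by the tool send_rows, never from a script. Its argument "plan" is a list of rows, each an object with "linear": the shift along the tool's x, y, z in m, a list of three; "delta_rot": the turn, a rotation vector about the tool's x, y, z in degrees, a list of three; "fingers": the finger opening in m, from 0 to 0.0854. A call has 1 to 12 rows; each row shifts and turns the pose as measured when the row begins, along the tool's axes as they then stand; what a row does not reach is not made up. A row lasts 1/12 s, in which the tool goes at most 41.7 mm and 7.16 degrees, less where a joint would pass 70% of its speed; a pose out of reach is approached as far as the arm can. A call with a gripper value outside its range is refused whole. The fingers move at their own pace and stop on an object; "force" is the grip in N (left out, the last holds). Time passes only in rows, so rows that do not move let the fingers close. It gives the time, the measured TCP pose, the force and the opening at its end, in the units of the state.
- manip.get_state(): the state, without advancing time (a new reading comes with each control period).
- manip.get_image(name): name is "scene" or "top" or "wrist"; returns the picture (420x560x3 uint8, red, green, blue); there is no depth.
- manip.camera_info(name): a dict with "K" (3x3 intrinsics, pixels), "rvec" (rotation vector, rad) and "tvec" (3), from world to camera coordinates, as OpenCV has them. Camera axes: x right, y down, z forward; pixel columns grow to the right and rows downward; lengths in m; the calibration is good to about 2 mm. A picture is of the moment at which its call begins: read the wrist's pose just before it. camera_info takes no time and is no camera call; for the wrist camera it gives the pose at the moment of the call.
- manip.sign_off(): hands the job in, once; it reports no verdict.
Trained networks look in the newest picture that a camera, given by its name, has taken for a name from the list of things; names that differ only in an ending like _2 or _b are one class to them, and where a whole thing is asked for, a point or a joint stands for the part that bears it (a point fixed in the world has none). Each returns a list of dicts, best first, with "p" (0 to 1); they miss things now and then, are a little off and sometimes report something else, mostly with a low value. They report only what shows in the picture. A call takes as long as a camera call. They do not tell look-alikes from the thing itself.
- manip.find_in(thing, camera): "extent" ([left, top, right, bottom] in pixels, round what is visible of it).
- manip.masks_of(thing, camera): "pixels" (420x560 bool, what is visible of it) and "extent" ([left, top, right, bottom] in pixels, round what is visible of it).
The state is a dict: "clock": time; "qpos": joint angles; "qd": joint speeds; "effort": joint torques, N m; "position": TCP position; "ee_rot": TCP orientation; "contact_force": force on the tool from outside, world axes, zero at the start; "moment": the same for the moment, N m; "width": finger opening in m.
Only numpy, scipy, OpenCV 4.12 (cv2) and the standard library are available. Lean on these libraries where they do the work, as an engineer would, in place of code of your own. Each camera call takes 0.05 s, during which the arm holds its last target. There are 200 camera calls.

### The job

Put the washed tube rack back together: take the large tier plate (three big tube holes) out of the draining stand, lay it flat on the bench and let go, then take it again across its width and set its four slots over the rack's four snap posts. Press it down evenly, one end and then the other, until every post has clicked through and it sits home on all four pillars. Do not cock or force it, and leave everything else as it stands.

Things in the scene. Friction and masses are not known exactly. Their poses are not given: they have to be found in the camera images.
- tier_center (a point): large tier plate: white, 176 x 66 x 8 mm, 80 to 160 g, three 30 mm tube holes in a row (x -38, 0, 38 mm), four through slots near its corners. Point: its middle, also of the thickness. x along the 176 mm, y through the thickness, z across the 66 mm (up at the start: it stands on its long edge, top edge 76 mm above the bench). Fits either way round and either face up.
- rack_mid (a point): tube rack, fixed, white; foot plate 176 x 66 mm. Point: middle of its top, 10 mm above the bench; x along the rack, z up. Four telescopic pillars at x +-76, y +-21 mm, tied by a frame and clamped, end in flat shoulders, all equally high, somewhere from 45 to 63 mm above the bench: the setting is not known. The plate belongs centred over this point, length along x, on the shoulders.
- post_foot (a point): foot of the pillar at x 76, y 21 mm of rack_mid (all four alike). Its shoulder, 21 mm across, bears a split snap post: tip 26 mm above the shoulder, 5 mm thick along x, 8 mm wide; from the tip two sprung legs, 7 mm wide, flare down and outward along x to 19 mm overall and end 10 mm above the shoulder, 2 mm above the seated plate.
- end_mid (a point): middle of one end of the rack (x 76, y 0 of rack_mid; the other end alike). Pressed down here, midway between two posts (16 mm free to each side), the plate, which first rests some 15 mm high on the legs, meets 6 to 12 N as the legs fold, 3 to 8 N sliding on, clicks in the last 2 mm and stops dead on the shoulders. All four posts at once take about 20 N. Over 35 N on one shoulder is forcing.
- drainer: draining stand, fixed: grey tray 150 x 136 mm with steel wire hoops up to 49 mm above the bench, holding two plates on edge along its x axis, 10 mm above the bench, in 10 mm wide slots at y +33 and -33 mm (either plate in either). Hoops stand at x 38 to 60 and -60 to -38 mm. Plates lift straight out. Origin: centre of its underside.
- small_tier_center (a point): the other plate in the stand, a bystander: white, 130 x 48 x 8 mm with ten 17 mm holes, its top edge 58 mm above the bench. Point at its middle, axes as for the large plate.
- free_spot (a point): a point on the bench top between the stand and the rack, clear for 95 mm either way along the world's x (ahead) and y (left) axes; a fixed pH meter, 66 mm tall, stands nearer to the robot than that.
- slot (a point): middle of one of the large plate's four through slots, half-way through its thickness, at x 76, z 21 mm from tier_center in the plate's axes (the others at x +-76, z +-21 mm); each is 13 mm long in x, 11 mm in z. Home 4 mm above the shoulders.
- leg0a (a joint): sprung leg of the snap post at x -76, y -21 mm of rack_mid, on its +x side: 0 rad sprung out, grows as it folds in (about 0.2 while the plate is pushed past it).
- leg0b (a joint): sprung leg of the snap post at x -76, y -21 mm of rack_mid, on its -x side: 0 rad sprung out, grows as it folds in (about 0.2 while the plate is pushed past it).
- leg1a (a joint): sprung leg of the snap post at x -76, y +21 mm of rack_mid, on its +x side: 0 rad sprung out, grows as it folds in (about 0.2 while the plate is pushed past it).
- leg1b (a joint): sprung leg of the snap post at x -76, y +21 mm of rack_mid, on its -x side: 0 rad sprung out, grows as it folds in (about 0.2 while the plate is pushed past it).
- leg2a (a joint): sprung leg of the snap post at x +76, y -21 mm of rack_mid, on its +x side: 0 rad sprung out, grows as it folds in (about 0.2 while the plate is pushed past it).
- leg2b (a joint): sprung leg of the snap post at x +76, y -21 mm of rack_mid, on its -x side: 0 rad sprung out, grows as it folds in (about 0.2 while the plate is pushed past it).
- leg3a (a joint): sprung leg of the snap post at x +76, y +21 mm of rack_mid, on its +x side: 0 rad sprung out, grows as it folds in (about 0.2 while the plate is pushed past it).
- leg3b (a joint): sprung leg of the snap post at x +76, y +21 mm of rack_mid, on its -x side: 0 rad sprung out, grows as it folds in (about 0.2 while the plate is pushed past it).
- tube_a: blue-capped 50 ml tube, 34 mm across, 113 mm tall, standing; a bystander. Origin: centre of its underside.
- tube_b: second blue-capped 50 ml tube, same size, standing; a bystander. Origin: centre of its underside.
- tube_c: yellow-capped 50 ml tube, same size, standing; a bystander. Origin: centre of its underside.
- beaker: glass beaker, 71 mm across, 92 mm tall; a bystander. Origin: centre of its underside.
- tape: roll of cream tape, 65 mm across, 19 mm tall, lying flat; a bystander. Origin: centre of its underside.
- timer: white timer with keys, 60x66x18 mm, lying; a bystander. Origin: centre of its underside.
There are look-alikes about, which are no part of the job. What is shaped like the part that bears tier_center but turquoise is not meant.

How it is judged:
By the outcome, as a careful person would: the job done as asked, in the order asked, and still so for the second after the job is handed in, with the robot touching nothing.
It also fails if it takes over 64 s, if anything falls off the work surface, if the arm or the gripper's body presses on something with over 40 N, if the wrist force passes 120 N, or if a joint passes its speed limit or range.

## Working session

There is one attempt and no reset: what is moved stays moved. The work goes in short steps, Python scripts to look and compute and a tool call to move; the robot and the scene stay as the last step left them, time stands still between calls to the robot, and variables do not carry over. Pictures are saved under pics/ and viewed, about 8 in all and at most 12, crops included, and the job is handed in when it is done.

Besides the shell and the picture viewer there is one more tool, called after ">>>" as name([rows], argument=value, ...), one row to a line, values as JSON. send_rows: Moves the arm, as the interface text tells. Its arguments: {"type":"object","properties":{"plan":{"type":"array","items":{"type":"object","properties":{"linear":{"type":"array","items":{"type":"number"}},"delta_rot":{"type":"array","items":{"type":"number"}},"fingers":{"type":"number"}}}},"force":{"type":"number"}},"required":["plan"]}

```bash
mkdir -p pics; cat > h.py <<'E'
from rig import manip
import numpy as np, cv2
from scipy.spatial.transform import Rotation as R
def cam(n):
    c=manip.camera_info(n); return np.array(c["K"]),np.array(c["rvec"],float),np.array(c["tvec"],float)
def proj(P,n):
    K,r,t=cam(n); return cv2.projectPoints(np.array(P,float).reshape(-1,1,3),r,t,K,None)[0].reshape(-1,2)
def back(px,z,n):
    K,r,t=cam(n); M=cv2.Rodrigues(r)[0]; o=-M.T@t.ravel()
    px=np.array(px,float).reshape(-1,2)
    d=(M.T@np.linalg.inv(K)@np.c_[px,np.ones(len(px))].T).T
    return o+d*((z-o[2])/d[:,2:])
def save(im,f): cv2.imwrite("pics/"+f,cv2.cvtColor(im,cv2.COLOR_RGB2BGR))
E
python3 - <<'E'
from h import *
s=manip.get_state(); print(s["position"],s["ee_rot"],s["width"],s["clock"])
a=manip.get_image("scene"); b=manip.get_image("top")
save(cv2.resize(a,(800,600)),"scene.png"); save(cv2.resize(b,(800,600)),"top.png")
for n in("scene","top"):
    K,r,t=cam(n); print(n,K.tolist(),(-cv2.Rodrigues(r)[0].T@t.ravel()).round(3))
    for th in["tier_center","rack_mid","drainer","small_tier_center","free_spot","post_foot","end_mid"]:
        try: print(th,[(np.round(d["extent"]).tolist(),round(d["p"],2)) for d in manip.find_in(th,n)[:4]])
        except Exception as e: print(th,e)
E
```

```text
[ 0.16696857 -0.54970048  0.25544053] [-6.50488379e-04  8.03267829e-01 -5.95617262e-01 -6.69761993e-04] 0.08559375142865748 0.0
scene [[544.0944479310766, 0.0, 269.4294346727576], [0.0, 544.0944479310766, 211.80743052918422], [0.0, 0.0, 1.0]] [ 0.163 -0.71   1.044]
tier_center [([114.0, 149.0, 167.0, 195.0], 0.87), ([199.0, 133.0, 253.0, 177.0], 0.55)]
rack_mid [([246.0, 259.0, 339.0, 311.0], 0.9)]
drainer [([324.0, 143.0, 336.0, 182.0], 0.73), ([185.0, 136.0, 252.0, 186.0], 0.57), ([191.0, 128.0, 233.0, 165.0], 0.31)]
small_tier_center [([188.0, 130.0, 231.0, 161.0], 0.62)]
free_spot it knows: beaker, drainer, end_mid, leg0a, leg0b, leg1a, leg1b, leg2a, leg2b, leg3a, leg3b, post_foot, rack_mid, slot, small_tier_center, tape, tier_center, timer, tube
post_foot [([249.0, 259.0, 341.0, 309.0], 0.84), ([307.0, 165.0, 322.0, 205.0], 0.74), ([275.0, 106.0, 303.0, 151.0], 0.2)]
end_mid [([250.0, 261.0, 339.0, 311.0], 0.63)]
top [[406.8147625577289, 0.0, 275.5767997439543], [0.0, 406.8147625577289, 200.94696240875922], [0.0, 0.0, 1.0]] [0.466 0.024 1.181]
tier_center [([184.0, 166.0, 198.0, 233.0], 0.77)]
rack_mid [([316.0, 183.0, 362.0, 252.0], 0.71)]
drainer [([156.0, 176.0, 211.0, 230.0], 0.94), ([266.0, 138.0, 274.0, 159.0], 0.27)]
small_tier_center [([164.0, 184.0, 174.0, 227.0], 0.51), ([316.0, 130.0, 344.0, 156.0], 0.51)]
free_spot it knows: beaker, drainer, end_mid, leg0a, leg0b, leg1a, leg1b, leg2a, leg2b, leg3a, leg3b, post_foot, rack_mid, slot, small_tier_center, tape, tier_center, timer, tube
post_foot [([317.0, 182.0, 363.0, 255.0], 0.28)]
end_mid [([320.0, 182.0, 361.0, 253.0], 0.7)]
```

View pics/scene.png

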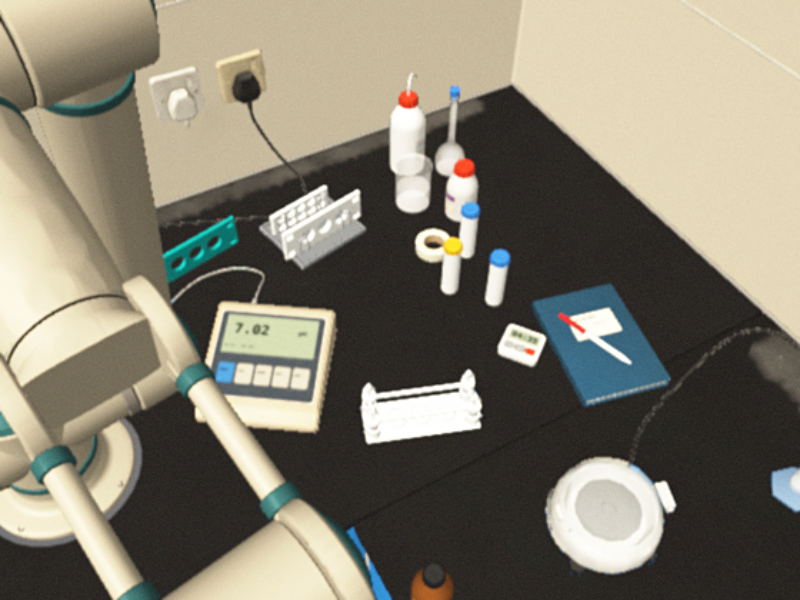

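View pics/top.png

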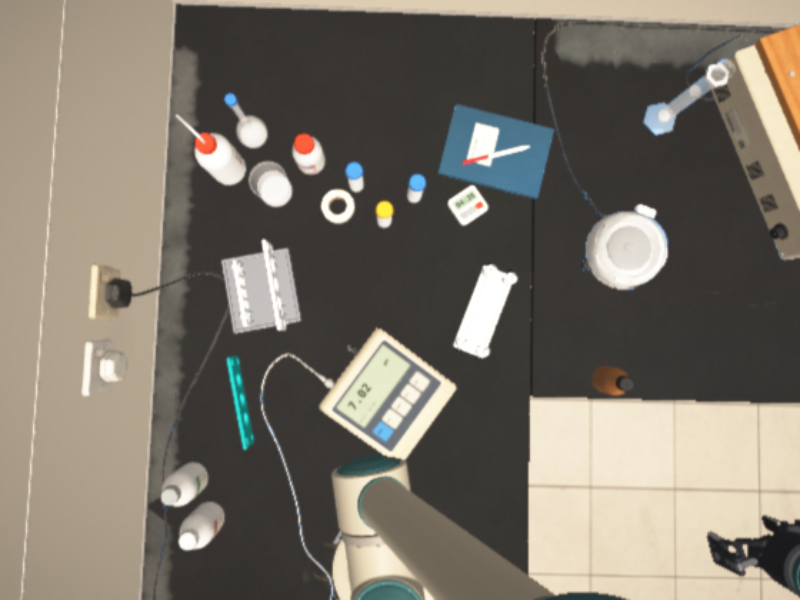

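The scene shows the stand at about (313,225) of the 800x600 view with the large white plate in front and the small ten-hole plate behind. A turquoise look-alike sits at (200,248), and the rack is at (420,408). The top view has the large plate at (274,285), the turquoise one at (240,402), the stand at (262,290) and the rack at (486,310). The white three-hole plate in the stand fits the description. I'll confirm that in a crop and take coarse measurements.

```bash
python3 - <<'E'
from h import *
a=manip.get_image("scene"); b=manip.get_image("top")
A=cv2.resize(a[110:220,100:270],None,fx=2.9,fy=2.9,interpolation=3)
B=cv2.resize(b[155:265,150:270],None,fx=2.4,fy=2.9,interpolation=3)
save(np.hstack([A,B]),"crop1.png")
def m(th,z):
    ms=manip.masks_of(th,"top")
    for d in ms[:2]:
        ys,xs=np.nonzero(d["pixels"]); P=back(np.c_[xs,ys],z,"top")[:,:2]
        c,sz,an=cv2.minAreaRect(P.astype(np.float32)*1000); bx=cv2.boxPoints((c,sz,an))
        print(th,round(d["p"],2),d["extent"],np.round(c),np.round(sz),round(an,1), bx.round().tolist())
m("tier_center",.076); m("rack_mid",.06); m("drainer",.0); m("small_tier_center",.058)
M=R.from_quat(np.roll(manip.get_state()["ee_rot"],-1)).as_matrix(); p=manip.get_state()["position"]
K,r,t=cam("wrist"); Mc=cv2.Rodrigues(r)[0].T; print("Ttool",M.round(3).tolist(),"K",K[0,0],"cam in tool",M.T@(-Mc@t.ravel()-p),(M.T@Mc).round(3).tolist())
E
```

```text
tier_center 0.85 [183.9, 168.2, 200.4, 234.5] [547. 232.] [173.  17.] 12.3 [[460.0, 222.0], [464.0, 206.0], [633.0, 242.0], [629.0, 259.0]]
tier_center 0.79 [159.1, 249.4, 177.6, 312.7] [327. 285.] [170.  25.] 13.3 [[242.0, 277.0], [247.0, 253.0], [413.0, 292.0], [407.0, 317.0]]
rack_mid 0.87 [316.2, 187.7, 361.3, 251.3] [ 511. -172.] [ 68. 177.] 69.8 [[416.0, -173.0], [582.0, -234.0], [606.0, -171.0], [440.0, -110.0]]
drainer 0.97 [155.6, 171.8, 210.1, 232.9] [542. 272.] [154. 139.] 12.6 [[451.0, 323.0], [481.0, 187.0], [632.0, 221.0], [602.0, 357.0]]
drainer 0.41 [162.9, 183.6, 173.2, 224.6] [535. 310.] [125.  19.] 13.9 [[472.0, 304.0], [477.0, 286.0], [598.0, 316.0], [594.0, 334.0]]
small_tier_center 0.74 [164.9, 182.9, 177.0, 228.6] [530. 297.] [127.  20.] 10.7 [[466.0, 295.0], [469.0, 275.0], [594.0, 299.0], [591.0, 319.0]]
small_tier_center 0.58 [320.0, 181.2, 363.6, 250.4] [ 510. -174.] [ 70. 189.] 69.5 [[409.0, -174.0], [586.0, -240.0], [611.0, -174.0], [434.0, -108.0]]
Ttool [[0.291, -0.957, 0.0], [-0.957, -0.291, -0.0], [0.0, 0.0, -1.0]] K 355.15491645145664 cam in tool [ 0.0003478  -0.06700595 -0.11776428] [[1.0, 0.001, 0.0], [-0.001, 0.964, 0.265], [0.0, -0.265, 0.964]]
```

View pics/crop1.png

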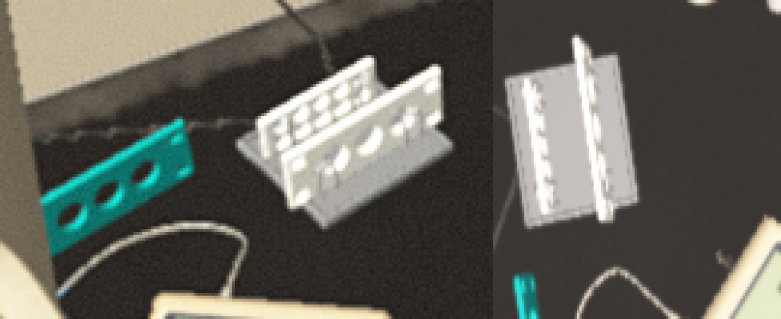

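The crop confirms it: the front white plate with three large holes is the one meant, at the lower right of the stand. The small ten-hole plate is behind it and the turquoise one is outside the stand. Next I view the rack with the wrist camera, on the way to the stand.

>>> send_rows([
  {"linear": [-0.022,-0.036,0],"delta_rot": [0,0,0.4],"fingers": 0.04},
  {"linear": [-0.022,-0.036,0],"delta_rot": [0,0,0.4],"fingers": 0.04},
  {"linear": [-0.022,-0.036,0],"delta_rot": [0,0,0.4],"fingers": 0.04},
  {"linear": [-0.022,-0.036,0],"delta_rot": [0,0,0.4],"fingers": 0.04},
  {"linear": [-0.022,-0.036,0],"delta_rot": [0,0,0.4],"fingers": 0.04},
  {"linear": [-0.022,-0.036,0],"delta_rot": [0,0,0.4],"fingers": 0.04},
  {"linear": [-0.022,-0.036,0],"delta_rot": [0,0,0.4],"fingers": 0.04},
  {"linear": [-0.022,-0.036,0],"delta_rot": [0,0,0.4],"fingers": 0.04},
  {"linear": [-0.022,-0.036,0],"delta_rot": [0,0,0.4],"fingers": 0.04},
  {"linear": [-0.022,-0.036,0],"delta_rot": [0,0,0.4],"fingers": 0.04},
  {"linear": [-0.022,-0.036,0],"delta_rot": [0,0,0.4],"fingers": 0.04},
  {"linear": [-0.022,-0.036,0],"delta_rot": [0,0,0],"fingers": 0.04},
], force=60)

```text
clock: 2.0
position: [0.5144, -0.1954, 0.2546]
ee_rot: [0.003, 0.773, -0.634, 0.003]
contact_force: [0.3, -1.9, 0.2]
width: 0.0397
```

>>> send_rows([
  {"linear": [0,-0.015,0],"delta_rot": [0,0,0],"fingers": 0.04},
  {"linear": [0,0,0],"delta_rot": [0,0,0],"fingers": 0.04},
])

```text
clock: 2.17
position: [0.535, -0.1858, 0.2546]
ee_rot: [0.001, 0.776, -0.631, 0.004]
contact_force: [0.5, -0.9, 0.2]
width: 0.04
```

```bash
python3 - <<'E'
from h import *
s=manip.get_state(); print(s["position"],s["ee_rot"],s["width"],s["clock"],manip.tips_ahead)
M=R.from_quat(np.roll(s["ee_rot"],-1)).as_matrix(); print(M.round(4).tolist())
w=manip.get_image("wrist"); cv2.imwrite("w1.png",w); save(cv2.resize(w,(800,600)),"w1.png")
K,r,t=cam("wrist"); np.savez("w1.npz",K=K,r=r,t=t)
for th in["rack_mid","post_foot","end_mid","leg0a"]:
    print(th,[(np.round(d["extent"]).tolist(),round(d["p"],2)) for d in manip.find_in(th,"wrist")[:8]])
E
```

```text
[ 0.53496368 -0.18575191  0.25458688] [ 0.00080631  0.77609597 -0.63060067  0.00414597] 0.039990541344879726 2.1667 0.025
[[0.2047, -0.9788, 0.0054], [-0.9788, -0.2047, -0.0065], [0.0075, -0.004, -1.0]]
rack_mid [([195.0, 110.0, 342.0, 308.0], 0.89)]
post_foot [([193.0, 109.0, 336.0, 305.0], 0.77)]
end_mid [([193.0, 111.0, 340.0, 304.0], 0.77)]
leg0a [([240.0, 287.0, 248.0, 300.0], 0.55), ([194.0, 108.0, 339.0, 309.0], 0.55)]
```

View pics/w1.png

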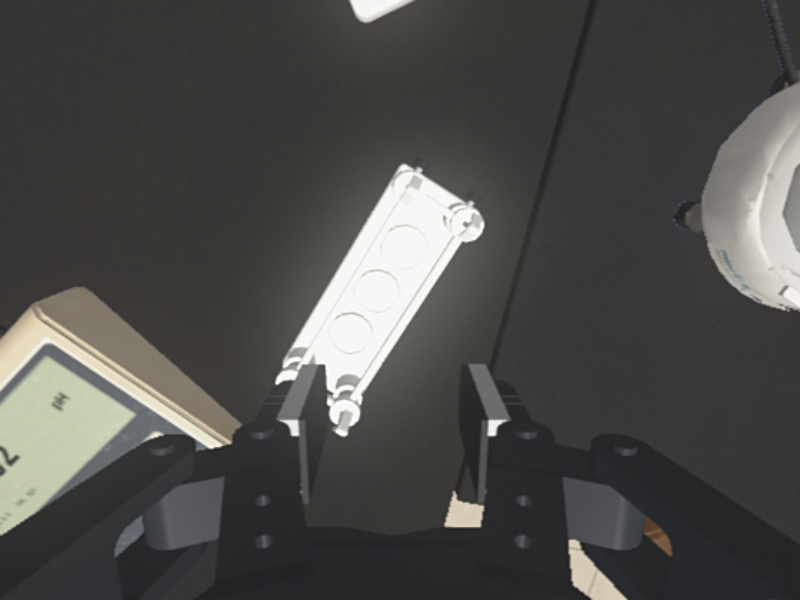

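The view shows the rack from (410,165) to (345,435), its near end partly behind the left finger. I'll shift to clear the fingers and take a sharper look.

>>> send_rows([
  {"linear": [-0.015,0.025,0],"delta_rot": [0,0,0],"fingers": 0.06},
  {"linear": [-0.015,0.025,0],"delta_rot": [0,0,0],"fingers": 0.06},
  {"linear": [0,0,0],"delta_rot": [0,0,0],"fingers": 0.06},
  {"linear": [0,0,0],"delta_rot": [0,0,0],"fingers": 0.06},
])

```text
clock: 2.75
position: [0.4701, -0.1725, 0.2539]
ee_rot: [0.003, 0.772, -0.636, 0.003]
contact_force: [0.1, -0.2, 0.8]
width: 0.0598
```

```bash
python3 - <<'E'
from h import *
s=manip.get_state(); print(s["position"],s["clock"])
w=manip.get_image("wrist"); K,r,t=cam("wrist"); np.savez("w2.npz",K=K,r=r,t=t,w=w)
e=manip.find_in("rack_mid","wrist")[0]["extent"]; print(e)
x0,y0,x1,y1=[int(v) for v in e]; x0-=12;y0-=12;x1+=12;y1+=12
c=w[y0:y1,x0:x1].astype(float); c=255*(c/255)**2.5
f=min(800/c.shape[1],600/c.shape[0]); f=int(f*10)/10; print(x0,y0,f,c.shape)
save(cv2.resize(c.clip(0,255).astype(np.uint8),None,fx=f,fy=f,interpolation=2),"w2.png")
E
```

```text
[ 0.47007854 -0.17246956  0.25387046] 2.75
[217.2, 36.6, 374.5, 247.8]
205 24 2.5 (235, 181, 3)
```

View pics/w2.png

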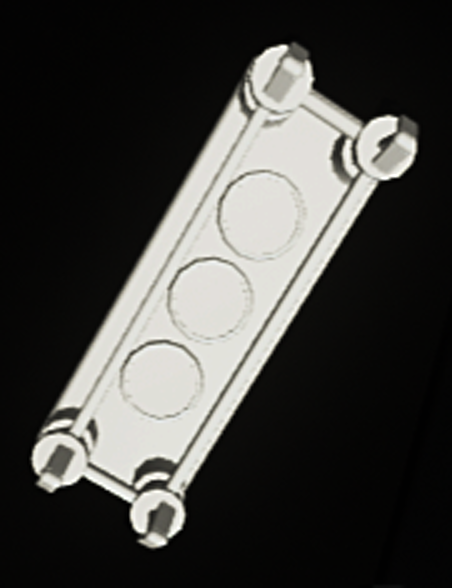

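The crop shows four shoulders at (281,79), (387,147), (61,458) and (158,513), with the posts on top. The foot circles are at (261,216), (210,299) and (162,379). I'll fit the rack pose to these, then move to the stand.

```bash
cat > rackfit.py <<'E'
from h import *
from scipy.optimize import least_squares
d=np.load("w2.npz"); K,r,t=d["K"],d["r"],d["t"]
off=np.array([205,24])
px=lambda L:(np.array(L,float)+.5)/2.5-.5+off
S=px([(281,79),(387,147),(61,458),(158,513)]); T=px([(298,55),(407,129),(48,484),(152,542)]); C=px([(261,216),(210,299),(162,379)])
b=[(76,21),(76,-21),(-76,21),(-76,-21)]
def model(q,full=False):
    x,y,a,H=q; Rz=np.array([[np.cos(a),-np.sin(a)],[np.sin(a),np.cos(a)]])
    f=lambda L,z:np.c_[(np.array(L)/1000)@Rz.T+[x,y],np.full(len(L),z)]
    P=np.r_[f(b,H),f(b,H+.026),f([(38,0),(0,0),(-38,0)],.010)]
    return cv2.projectPoints(P,r,t,K,None)[0].reshape(-1,2)
O=np.r_[S,T,C]; w=np.r_[np.ones(4),np.full(4,.3),np.ones(3)][:,None]
q=least_squares(lambda q:((model(q)-O)*w).ravel(),[.511,-.172,-.35,.055]); 
print(q.x,np.degrees(q.x[2])); print((model(q.x)-O).round(1).tolist())
E
python3 rackfit.py
```

```text
[ 0.51002268 -0.18084733 -0.34532463  0.05349671] -19.78564360979273
[[0.4, -0.6], [-0.2, -0.2], [-0.4, 0.2], [-0.1, 0.3], [-2.2, 3.6], [-0.3, 4.2], [1.2, -2.4], [2.0, -1.9], [0.0, -0.5], [0.2, 0.2], [0.1, 0.4]]
```

>>> send_rows([
  {"linear": [-0.034,-0.011,0],"delta_rot": [0,0,0],"fingers": 0.04},
  {"linear": [-0.034,-0.011,0],"delta_rot": [0,0,0],"fingers": 0.04},
  {"linear": [-0.034,-0.011,0],"delta_rot": [0,0,0],"fingers": 0.04},
  {"linear": [-0.034,-0.011,0],"delta_rot": [0,0,0],"fingers": 0.04},
  {"linear": [-0.034,-0.011,0],"delta_rot": [0,0,0],"fingers": 0.04},
  {"linear": [-0.034,-0.011,0],"delta_rot": [0,0,0],"fingers": 0.04},
  {"linear": [-0.034,-0.011,0],"delta_rot": [0,0,0],"fingers": 0.04},
  {"linear": [-0.034,-0.011,0],"delta_rot": [0,0,0],"fingers": 0.04},
  {"linear": [-0.034,-0.011,0],"delta_rot": [0,0,0],"fingers": 0.04},
  {"linear": [-0.034,-0.011,0],"delta_rot": [0,0,0],"fingers": 0.04},
  {"linear": [-0.034,-0.011,0],"delta_rot": [0,0,0],"fingers": 0.04},
  {"linear": [0,0,0],"delta_rot": [0,0,0],"fingers": 0.04},
])

```text
clock: 3.85
position: [0.5379, 0.2271, 0.2504]
ee_rot: [-0.002, 0.766, -0.643, 0.009]
contact_force: [0.5, -0.3, 0.5]
width: 0.0403
```

```bash
python3 - <<'E'
from h import *
s=manip.get_state(); print(s["position"],s["clock"])
M=R.from_quat(np.roll(s["ee_rot"],-1)).as_matrix(); print(M.round(4).tolist())
w=manip.get_image("wrist"); K,r,t=cam("wrist"); np.savez("w3.npz",K=K,r=r,t=t,w=w)
for d in manip.find_in("tier_center","wrist"): print(d)
c=w.astype(float); c=255*(c/255)**1.7
save(cv2.resize(c.clip(0,255).astype(np.uint8),(800,600),interpolation=2),"w3.png")
E
```

```text
[0.53793528 0.22710697 0.25043303] 3.85
[[0.1729, -0.9848, 0.0167], [-0.9849, -0.173, -0.0092], [0.012, -0.0149, -0.9998]]
{'extent': [248.3, 76.0, 273.1, 283.4], 'p': 0.82}
```

View pics/w3.png

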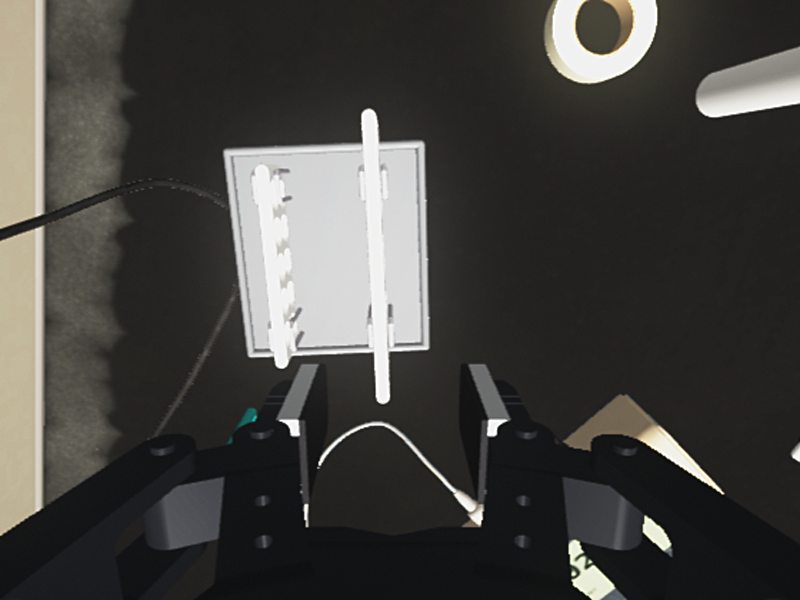

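The wrist view shows the large plate's top edge running from (369,110) to (383,403), with the small plate at left from (262,165) to (282,368). No hoops are near the plate's middle.

```bash
python3 - <<'E'
from h import *
s=manip.get_state(); M=R.from_quat(np.roll(s["ee_rot"],-1)).as_matrix(); p=np.array(s["position"])
w=np.load("w3.npz")["w"].min(2); pts=[]
for row in range(85,275,8):
    c=np.nonzero(w[row,245:278]>235)[0]
    if len(c) : pts.append((row,245+c.min(),245+c.max()))
print(pts)
P=back((np.array([(369,110),(383,403),(376,256)])+.5)*.7-.5,.076,"wrist"); print(P.round(4).tolist(),np.linalg.norm(P[1]-P[0]))
a=P[0]-P[1]; print("ang",np.degrees(np.arctan2(a[1],a[0])))
c=(P[0]+P[1])/2; print("centre",c,"tool shift to grasp TCP z=.075", M.T@(np.array([c[0],c[1],.075])-p))
u=a/np.linalg.norm(a); print("want tool y = -u; yaw err (deg about tool z):",np.degrees(np.arctan2(*( (M.T@-u)[[0,1]]*[-1,1]))))
print("tilt rotvec to make tool down, tool axes deg:",np.degrees(np.cross([0,0,1],M.T@[0,0,-1])))
E
```

```text
[(85, np.int64(253), np.int64(263)), (93, np.int64(254), np.int64(263)), (101, np.int64(254), np.int64(264)), (109, np.int64(254), np.int64(264)), (117, np.int64(255), np.int64(264)), (125, np.int64(252), np.int64(270)), (133, np.int64(252), np.int64(270)), (141, np.int64(256), np.int64(267)), (149, np.int64(257), np.int64(266)), (157, np.int64(257), np.int64(266)), (165, np.int64(257), np.int64(268)), (173, np.int64(258), np.int64(268)), (181, np.int64(258), np.int64(269)), (189, np.int64(259), np.int64(268)), (197, np.int64(259), np.int64(268)), (205, np.int64(260), np.int64(270)), (213, np.int64(260), np.int64(270)), (221, np.int64(260), np.int64(270)), (229, np.int64(258), np.int64(275)), (237, np.int64(258), np.int64(275)), (245, np.int64(245), np.int64(277)), (253, np.int64(262), np.int64(271)), (261, np.int64(263), np.int64(271)), (269, np.int64(263), np.int64(271))]
[[0.6308, 0.2484, 0.076], [0.4611, 0.2119, 0.076], [0.5525, 0.2316, 0.076]] 0.17350704081630888
ang 12.144941460719174
centre [0.54594668 0.23015212 0.076     ] tool shift to grasp TCP z=.075 [-0.00925746 -0.00800894  0.17529917]
want tool y = -u; yaw err (deg about tool z): -2.289859726518073
tilt rotvec to make tool down, tool axes deg: [-0.70136883 -0.9655706   0.        ]
```

>>> send_rows([
  {"linear": [-0.0095,-0.008,0.02],"delta_rot": [-0.7,-1.0,-2.3],"fingers": 0.04},
  {"linear": [0,0,0.035],"delta_rot": [0,0,0],"fingers": 0.04},
  {"linear": [0,0,0.035],"delta_rot": [0,0,0],"fingers": 0.04},
  {"linear": [0,0,0.03],"delta_rot": [0,0,0],"fingers": 0.04},
  {"linear": [0,0,0],"delta_rot": [0,0,0],"fingers": 0.04},
])

```text
clock: 4.37
position: [0.5495, 0.2271, 0.1302]
ee_rot: [-0.003, 0.777, -0.63, 0.004]
contact_force: [-1.4, -0.7, 0.1]
width: 0.0401
```

```bash
cat > g.py <<'E'
from h import *
import sys
def go(x,y,z,yaw):  # yaw = angle (deg) of -tool y (camera side) about world z, tool down; prints tool shift / rotvec
    s=manip.get_state(); M=R.from_quat(np.roll(s["ee_rot"],-1)).as_matrix(); p=np.array(s["position"])
    a=np.radians(yaw); ty=-np.array([np.cos(a),np.sin(a),0]); tz=np.array([0,0,-1.]); G=np.c_[np.cross(ty,tz),ty,tz]
    print("t",s["clock"],"p",p.round(4),"F",np.round(s["contact_force"],1),"w",round(s["width"],4),"shift",(M.T@(np.array([x,y,z])-p)).round(4),"rot",np.degrees(R.from_matrix(M.T@G).as_rotvec()).round(2),"q",np.round(s["qpos"],2))
if __name__=="__main__": go(*map(float,sys.argv[1:5]))
E
python3 g.py .546 .230 .075 12.1
python3 - <<'E'
from h import *
w=manip.get_image("wrist"); g=w.min(2)
for row in (170,180,190,200,210,220,230):
    c=np.nonzero(g[row,235:330]>235)[0]+235
    print(row,c.min() if len(c) else None,c.max() if len(c) else None)
c=((np.array(w)/255.)**1.7*255).astype(np.uint8)
np.save("w4.npy",w)
for X in [(.546,.230),(.546,.234),(.546,.226)]: print(X,proj([X[0],X[1],.076],"wrist"))
E
```

```text
t 4.3667 p [0.5495 0.2271 0.1302] F [-1.4 -0.7  0.1] w 0.0401 shift [-0.0037  0.0033  0.0551] rot [-0.52 -0.13 -0.13] q [ 0.28  0.39  1.66 -0.    1.08  1.64]
170 249 260
180 249 260
190 249 260
200 250 260
210 250 260
220 250 261
230 250 261
(0.546, 0.23) [[267.03880665 255.63240093]]
(0.546, 0.234) [[259.60704696 254.15748943]]
(0.546, 0.226) [[274.45327638 257.10388105]]
```

```bash
python3 g.py .546 .230 .075 12.1; python3 - <<'E'
from h import *
c0=cam("wrist")[2].ravel()
w=manip.get_image("wrist"); g=w.min(2); print(c0,cam("wrist")[2].ravel())
for row in (150,190,230,250):
    c=np.nonzero(g[row,235:330]>235)[0]+235
    print(row,c.min(),c.max(),back([((c.min()+c.max())/2,row)],.076,"wrist"))
col=g[:,240:270].max(1); r=np.nonzero(g[60:,255]>235)[0]+60; print(r.min(),r.max(),g[250:330:5,256])
K,rv,t=cam("top"); 
E
```

```text
t 4.4167 p [0.551  0.2274 0.1329] F [ 0.1 -0.6 -0.6] w 0.04 shift [-0.0038  0.0051  0.0578] rot [-0.75 -0.12 -0.14] q [ 0.28  0.39  1.65 -0.    1.08  1.64]
[0.10684134 0.56722792 0.40798374] [0.10740068 0.56984476 0.40803133]
150 249 260 [[0.60042199 0.24830261 0.076     ]]
190 250 260 [[0.58069033 0.24412813 0.076     ]]
230 251 261 [[0.55986327 0.23945363 0.076     ]]
250 251 261 [[0.54893237 0.23727321 0.076     ]]
79 370 [247 247 247 247 247 247 247 247 247 247 247 247 247 247 247 247]
```

```bash
python3 - <<'E'
from h import *
for i in range(2):
    c0=cam("wrist"); p0=manip.get_state()["position"]
    w=manip.get_image("wrist"); g=w.min(2); p1=manip.get_state()["position"]; print(np.round(p0,4),np.round(p1,4))
    L=[]
    for row in (100,150,190,230,250,270,290):
        c=np.nonzero(g[row,235:285]>235)[0]+235
        L.append(back([((c.min()+c.max())/2,row)],.076,"wrist")[0][:2])
    L=np.array(L); f=np.polyfit(L[:,0],L[:,1],1); print(L.round(4).tolist(),np.degrees(np.arctan(f[0])),np.polyval(f,.546))
    r=np.nonzero(g[20:,254]>200)[0]+20; print(r.min(),back([(254,r.min())],.076,"wrist"))
E
python3 g.py .546 .236 .075 12.1
```

```text
[0.5527 0.2283 0.1353] [0.5539 0.229  0.1369]
[[0.6251, 0.2539], [0.6017, 0.2487], [0.5819, 0.2442], [0.5608, 0.2397], [0.5498, 0.2373], [0.5386, 0.2347], [0.5269, 0.2324]] 12.395509017325148 0.23643875801823885
81 [[0.63359855 0.2558035  0.076     ]]
[0.5539 0.229  0.1369] [0.5544 0.2295 0.1379]
[[0.6259, 0.254], [0.6024, 0.2488], [0.5824, 0.2443], [0.5613, 0.2397], [0.5503, 0.237], [0.539, 0.2347], [0.5272, 0.2323]] 12.500277132227744 0.2362703566390074
85 [[0.63258049 0.25610574 0.076     ]]
t 4.5667 p [0.5544 0.2295 0.1379] F [0.2 0.2 0.6] w 0.04 shift [-0.0082  0.0084  0.0627] rot [-1.39 -0.04 -0.1 ] q [ 0.28  0.39  1.65 -0.    1.08  1.64]
```

>>> send_rows([
  {"linear": [-0.0087,0.007,0.01],"delta_rot": [-1.4,0,0.2],"fingers": 0.04},
  {"linear": [-0.001,0.001,0.01],"delta_rot": [0,0,0],"fingers": 0.04},
  {"linear": [0,0,0.01],"delta_rot": [0,0,0],"fingers": 0.04},
  {"linear": [0,0,0.01],"delta_rot": [0,0,0],"fingers": 0.04},
  {"linear": [0,0,0],"delta_rot": [0,0,0],"fingers": 0.04},
  {"linear": [0,0,0],"delta_rot": [0,0,0],"fingers": 0.04},
])

```text
clock: 5.07
position: [0.548, 0.2393, 0.1012]
ee_rot: [-0.004, 0.776, -0.631, 0.003]
contact_force: [-0.2, -0.7, -0.1]
width: 0.0398
```

```bash
python3 g.py .547 .2367 .075 12.4
```

```text
t 5.0667 p [0.548  0.2393 0.1012] F [-0.2 -0.7 -0.1] w 0.0398 shift [0.0024 0.0018 0.0262] rot [-0.63  0.03 -0.62] q [ 0.3   0.43  1.69 -0.    1.02  1.66]
```

>>> send_rows([
  {"linear": [0.0024,0.0018,0.013],"delta_rot": [-0.6,0,-0.6],"fingers": 0.04},
  {"linear": [0,0,0.011],"delta_rot": [0,0,0],"fingers": 0.04},
  {"linear": [0,0,0.003],"delta_rot": [0,0,0],"fingers": 0.03},
  {"linear": [0,0,0],"delta_rot": [0,0,0],"fingers": 0.02},
  {"linear": [0,0,0],"delta_rot": [0,0,0],"fingers": 0.0},
  {"linear": [0,0,0],"delta_rot": [0,0,0],"fingers": 0.0},
  {"linear": [0,0,0],"delta_rot": [0,0,0],"fingers": 0.0},
  {"linear": [0,0,0],"delta_rot": [0,0,0],"fingers": 0.0},
])

```text
clock: 5.73
position: [0.5471, 0.2361, 0.0715]
ee_rot: [0.0, 0.78, -0.626, -0.001]
contact_force: [-0.7, -0.6, -1.7]
width: 0.0071
```

```bash
python3 g.py .547 .2367 .075 12.4
```

```text
t 5.7333 p [0.5471 0.2361 0.0715] F [-0.7 -0.6 -1.7] w 0.0071 shift [-0.0007 -0.0001 -0.0035] rot [0.08 0.01 0.14] q [0.29 0.46 1.72 0.   0.97 1.64]
```

Gripped, with the opening at 7.1 mm. Next I lift straight out and carry the plate towards the free spot.

>>> send_rows([
  {"linear": [0,0,-0.02],"delta_rot": [0,0,0],"fingers": 0.0},
  {"linear": [0,0,-0.03],"delta_rot": [0,0,0],"fingers": 0.0},
  {"linear": [0,0,-0.03],"delta_rot": [0,0,0],"fingers": 0.0},
  {"linear": [0,0,-0.03],"delta_rot": [0,0,0],"fingers": 0.0},
  {"linear": [0,0,-0.02],"delta_rot": [0,0,3],"fingers": 0.0},
  {"linear": [0.02,0.012,-0.01],"delta_rot": [0,0,3],"fingers": 0.0},
  {"linear": [0.025,0.015,0],"delta_rot": [0,0,3],"fingers": 0.0},
  {"linear": [0.025,0.015,0],"delta_rot": [0,0,3],"fingers": 0.0},
  {"linear": [0.025,0.015,0],"delta_rot": [0,0,0],"fingers": 0.0},
  {"linear": [0.02,0.013,0],"delta_rot": [0,6,0],"fingers": 0.0},
  {"linear": [0,0,0],"delta_rot": [0,6,0],"fingers": 0.0},
  {"linear": [0,0,0],"delta_rot": [0,0,0],"fingers": 0.0},
], force=70)

```text
clock: 6.73
position: [0.4827, 0.1097, 0.2209]
ee_rot: [-0.076, -0.701, 0.705, -0.078]
contact_force: [0.1, 1.0, -1.2]
width: 0.0068
```

```bash
python3 g.py .49 .09 .2 0
```

```text
t 6.7333 p [0.4827 0.1097 0.2209] F [ 0.1  1.  -1.2] w 0.0068 shift [ 0.0147 -0.0073  0.0246] rot [ -0.19 -12.51  -0.27] q [ 0.23  0.22  1.7  -0.22  1.28  1.87]
```

>>> send_rows([
  {"linear": [0.01,-0.007,0],"delta_rot": [0,-6,0],"fingers": 0.0},
  {"linear": [0.01,0,0],"delta_rot": [0,-7,0],"fingers": 0.0},
  {"linear": [0,0,0],"delta_rot": [0,-7,0],"fingers": 0.0},
  {"linear": [0,0,0],"delta_rot": [0,-7,0],"fingers": 0.0},
  {"linear": [0,0,0],"delta_rot": [0,-7,0],"fingers": 0.0},
  {"linear": [0,0,0],"delta_rot": [0,-7,0],"fingers": 0.0},
  {"linear": [0,0,0],"delta_rot": [0,-7,0],"fingers": 0.0},
  {"linear": [0,0,0],"delta_rot": [0,-7,0],"fingers": 0.0},
  {"linear": [0,0,0],"delta_rot": [0,-7,0],"fingers": 0.0},
  {"linear": [0,0,0],"delta_rot": [0,-6,0],"fingers": 0.0},
  {"linear": [0,0,0],"delta_rot": [0,0,0],"fingers": 0.0},
  {"linear": [0,0,0],"delta_rot": [0,0,0],"fingers": 0.0},
])

```text
clock: 7.73
position: [0.5023, 0.088, 0.2322]
ee_rot: [-0.356, 0.63, -0.611, -0.322]
contact_force: [0.6, 0.5, -0.6]
width: 0.0068
```

```bash
cat > st.py <<'E'
from h import *
s=manip.get_state(); M=R.from_quat(np.roll(s["ee_rot"],-1)).as_matrix(); p=np.array(s["position"])
print(s["clock"],p.round(4),"tool cols",M.T.round(3).tolist(),"world x,y,z in tool",M.round(3).tolist(),"F",np.round(s["contact_force"],1),"q",np.round(s["qpos"],2),"w",s["width"])
print("lower edge (.0615):",p+M@[0,0,.0615])
E
python3 st.py
```

```text
7.7333 [0.5023 0.088  0.2322] tool cols [[0.047, -0.541, -0.84], [-0.998, -0.001, -0.055], [0.029, 0.841, -0.54]] world x,y,z in tool [[0.047, -0.998, 0.029], [-0.541, -0.001, 0.841], [-0.84, -0.055, -0.54]] F [ 0.6  0.5 -0.6] q [-0.51  0.38  1.86  0.84  1.54  0.71] w 0.0067659156252553145
lower edge (.0615): [0.50415693 0.13974634 0.19896088]
```

>>> send_rows([
  {"linear": [0,0,0],"delta_rot": [0,0,3.7],"fingers": 0.0},
  {"linear": [0.024,0.003,0.012],"delta_rot": [0,0,0],"fingers": 0.0},
  {"linear": [0.024,0.003,0.012],"delta_rot": [0,0,0],"fingers": 0.0},
  {"linear": [0.024,0.003,0.012],"delta_rot": [0,0,0],"fingers": 0.0},
  {"linear": [0.024,0.003,0.012],"delta_rot": [0,0,0],"fingers": 0.0},
  {"linear": [0.024,0.003,0.012],"delta_rot": [0,0,0],"fingers": 0.0},
  {"linear": [0,0,0],"delta_rot": [0,0,0],"fingers": 0.0},
  {"linear": [0,0,0],"delta_rot": [0,0,0],"fingers": 0.0},
])

```text
clock: 8.4
position: [0.4963, 0.0717, 0.1007]
ee_rot: [0.344, -0.623, 0.629, 0.313]
contact_force: [0.2, 0.3, -0.9]
width: 0.0069
```

```bash
python3 st.py
```

```text
8.4 [0.4963 0.0717 0.1007] tool cols [[0.012, -0.568, -0.823], [-0.999, 0.029, -0.035], [0.044, 0.822, -0.567]] world x,y,z in tool [[0.012, -0.999, 0.044], [-0.568, 0.029, 0.822], [-0.823, -0.035, -0.567]] F [ 0.2  0.3 -0.9] q [-0.54  0.55  1.98  0.85  1.32  0.5 ] w 0.006857810071566451
lower edge (.0615): [0.49894103 0.12228078 0.06576814]
```

>>> send_rows([
  {"linear": [0.014,0.003,0.009],"delta_rot": [0,0,2.4],"fingers": 0.0},
  {"linear": [0.014,0.003,0.009],"delta_rot": [0,0,0],"fingers": 0.0},
  {"linear": [0.013,0.003,0.009],"delta_rot": [0,0,0],"fingers": 0.0},
  {"linear": [0.004,0,0.003],"delta_rot": [0,0,0],"fingers": 0.0},
  {"linear": [0,0,0],"delta_rot": [0,0,0],"fingers": 0.0},
])

```text
clock: 8.82
position: [0.4968, 0.0762, 0.0615]
ee_rot: [0.347, -0.608, 0.639, 0.317]
contact_force: [0.5, -0.6, -1.2]
width: 0.0073
```

```bash
python3 st.py
```

```text
8.8167 [0.4968 0.0762 0.0615] tool cols [[-0.018, -0.558, -0.83], [-0.998, 0.059, -0.018], [0.059, 0.828, -0.558]] world x,y,z in tool [[-0.018, -0.998, 0.059], [-0.558, 0.059, 0.828], [-0.83, -0.018, -0.558]] F [ 0.5 -0.6 -1.2] q [-0.54  0.62  2.02  0.89  1.26  0.44] w 0.007280756555956169
lower edge (.0615): [0.50047018 0.12707544 0.02720474]
```

>>> send_rows([
  {"linear": [0.006,0.007,0.004],"delta_rot": [0,0,1.0],"fingers": 0.0},
  {"linear": [0.006,0.004,0.004],"delta_rot": [0,0,0],"fingers": 0.0},
  {"linear": [0.003,0,0.002],"delta_rot": [0,0,0],"fingers": 0.0},
  {"linear": [0.003,0,0.002],"delta_rot": [0,0,0],"fingers": 0.0},
  {"linear": [0.0025,0,0.0015],"delta_rot": [0,0,0],"fingers": 0.0},
])

```text
clock: 9.23
position: [0.4924, 0.0779, 0.0438]
ee_rot: [0.35, -0.604, 0.644, 0.313]
contact_force: [1.3, 1.9, 0.5]
width: 0.0071
```

```bash
python3 st.py
```

```text
9.2333 [0.4924 0.0779 0.0438] tool cols [[-0.026, -0.56, -0.828], [-0.997, 0.075, -0.019], [0.073, 0.825, -0.56]] world x,y,z in tool [[-0.026, -0.997, 0.073], [-0.56, 0.075, 0.825], [-0.828, -0.019, -0.56]] F [1.3 1.9 0.5] q [-0.54  0.64  2.05  0.92  1.21  0.4 ] w 0.007090485614963732
lower edge (.0615): [0.49694107 0.12866274 0.00932375]
```

>>> send_rows([
  {"linear": [0.0022,0,0.0014],"delta_rot": [0,0,0.7],"fingers": 0.0},
  {"linear": [0.0022,0,0.0014],"delta_rot": [0,0,0],"fingers": 0.0},
  {"linear": [0.001,0,0.0006],"delta_rot": [0,0,0],"fingers": 0.0},
])

```text
clock: 9.48
position: [0.493, 0.0773, 0.0374]
ee_rot: [0.347, -0.6, 0.648, 0.314]
contact_force: [0.5, -0.3, 3.6]
width: 0.007
```

```bash
python3 st.py
```

```text
9.4833 [0.493  0.0773 0.0374] tool cols [[-0.037, -0.56, -0.827], [-0.997, 0.082, -0.01], [0.074, 0.824, -0.561]] world x,y,z in tool [[-0.037, -0.997, 0.074], [-0.56, 0.082, 0.824], [-0.827, -0.01, -0.561]] F [ 0.5 -0.3  3.6] q [-0.54  0.66  2.05  0.92  1.2   0.4 ] w 0.007000543545015985
lower edge (.0615): [0.49750041 0.12802791 0.00292137]
```

>>> send_rows([
  {"linear": [0,0,0],"delta_rot": [0,0,0],"fingers": 0.011},
  {"linear": [0,0,0],"delta_rot": [0,0,0],"fingers": 0.015},
  {"linear": [0,0,0],"delta_rot": [0,0,0],"fingers": 0.018},
  {"linear": [0,0,0],"delta_rot": [0,0,0],"fingers": 0.02},
  {"linear": [0.005,-0.001,-0.008],"delta_rot": [0,0,0],"fingers": 0.02},
  {"linear": [0.005,-0.001,-0.008],"delta_rot": [0,0,0],"fingers": 0.02},
  {"linear": [0.005,-0.001,-0.008],"delta_rot": [0,0,0],"fingers": 0.02},
  {"linear": [0.005,-0.001,-0.008],"delta_rot": [0,0,0],"fingers": 0.02},
])

```text
clock: 10.15
position: [0.4922, 0.0366, 0.038]
ee_rot: [0.345, -0.602, 0.647, 0.314]
contact_force: [-0.4, -0.7, -0.7]
width: 0.0197
```

```bash
python3 st.py
```

```text
10.15 [0.4922 0.0366 0.038 ] tool cols [[-0.035, -0.562, -0.826], [-0.997, 0.076, -0.009], [0.068, 0.823, -0.564]] world x,y,z in tool [[-0.035, -0.997, 0.068], [-0.562, 0.076, 0.823], [-0.826, -0.009, -0.564]] F [-0.4 -0.7 -0.7] q [-0.61  0.66  2.01  0.85  1.25  0.41] w 0.01971957123462738
lower edge (.0615): [0.49643326 0.08726006 0.00336186]
```

>>> send_rows([
  {"linear": [0.008,-0.001,-0.012],"delta_rot": [0,0,0],"fingers": 0.02},
  {"linear": [0.008,-0.001,-0.012],"delta_rot": [0,0,0],"fingers": 0.02},
  {"linear": [-0.014,0,-0.022],"delta_rot": [0,0,0],"fingers": 0.02},
  {"linear": [-0.025,0,-0.025],"delta_rot": [0,3,0],"fingers": 0.02},
  {"linear": [-0.022,0,-0.025],"delta_rot": [0,7,0],"fingers": 0.02},
  {"linear": [-0.02,0,-0.03],"delta_rot": [0,7,0],"fingers": 0.04},
  {"linear": [-0.02,0,-0.03],"delta_rot": [0,7,0],"fingers": 0.07},
  {"linear": [-0.02,0,-0.02],"delta_rot": [0,7,0],"fingers": 0.085},
  {"linear": [-0.02,0,0],"delta_rot": [0,7,0],"fingers": 0.085},
  {"linear": [-0.015,0,0],"delta_rot": [0,7,0],"fingers": 0.085},
  {"linear": [-0.01,0,0],"delta_rot": [0,7,0],"fingers": 0.085},
  {"linear": [0,0,0],"delta_rot": [0,6,0],"fingers": 0.085},
])

```text
clock: 11.15
position: [0.501, -0.0081, 0.2588]
ee_rot: [-0.016, -0.663, 0.748, -0.032]
contact_force: [0.1, 0.1, -0.7]
width: 0.085
```

```bash
python3 g.py .49 .095 .2 0; python3 - <<'E'
from h import *
manip.get_image("top")
for d in manip.masks_of("tier_center","top")[:3]:
    ys,xs=np.nonzero(d["pixels"]); P=back(np.c_[xs,ys],.008,"top")[:,:2]
    print(round(d["p"],2),d["extent"],cv2.minAreaRect(P.astype(np.float32)*1000))
E
```

```text
t 11.15 p [ 0.501  -0.0081  0.2588] F [ 0.1  0.1 -0.7] w 0.085 shift [-0.1047  0.0247  0.0514] rot [-1.28 -3.86 -6.88] q [-0.11  0.15  1.66 -0.07  1.3   1.6 ]
0.88 [160.2, 246.5, 177.8, 313.9] ((316.80682373046875, 301.6341857910156), (182.69337463378906, 23.1497859954834), 13.278702735900879)
0.41 [227.4, 228.7, 249.8, 252.5] ((438.05224609375, 109.15757751464844), (67.66199493408203, 52.51430130004883), 77.62174987792969)
0.32 [318.5, 183.7, 363.8, 252.1] ((514.0194702148438, -181.55137634277344), (68.87825775146484, 183.4971923828125), 69.07984924316406)
```

>>> send_rows([
  {"linear": [-0.03,0.022,0],"delta_rot": [-1.3,-3.9,-6.9],"fingers": 0.085},
  {"linear": [-0.035,0.022,0],"delta_rot": [0,0,0],"fingers": 0.085},
  {"linear": [-0.03,0.022,0],"delta_rot": [0,0,0],"fingers": 0.085},
  {"linear": [-0.005,0,0],"delta_rot": [0,0,0],"fingers": 0.085},
  {"linear": [0,0,0],"delta_rot": [0,0,0],"fingers": 0.085},
])

```text
clock: 11.67
position: [0.4367, 0.0941, 0.2522]
ee_rot: [-0.002, -0.703, 0.711, 0.006]
contact_force: [0.9, -0.6, 0.1]
width: 0.0851
```

```bash
python3 g.py .49 .095 .2 0; cat > look.py <<'E'
from h import *
import sys
for i in range(6):   # wait until still
    p0=np.array(manip.get_state()["position"]); K,r,t=cam("wrist"); w=manip.get_image("wrist")
    p1=np.array(manip.get_state()["position"]); 
    if np.linalg.norm(p1-p0)<.0004: break
print("drift",p1-p0,i)
n=sys.argv[1]; np.savez(n+".npz",K=K,r=r,t=t,w=w)
c=255*(w/255.)**2; save(cv2.resize(c.astype(np.uint8),(800,600),interpolation=2),n+".png")
E
python3 look.py w5; python3 g.py .49 .095 .2 0
```

```text
t 11.6667 p [0.4367 0.0941 0.2522] F [ 0.9 -0.6  0.1] w 0.0851 shift [-0.0012 -0.0538  0.0516] rot [ 0.62  0.28 -0.62] q [0.05 0.09 1.76 0.01 1.31 1.63]
drift [2.19812267e-04 2.87646891e-05 8.29101325e-05] 3
t 11.8667 p [0.438  0.0928 0.2523] F [ 0.1  0.3 -0.9] w 0.0851 shift [-0.0027 -0.0525  0.0518] rot [ 0.56  0.19 -0.76] q [0.05 0.09 1.76 0.   1.31 1.63]
```

View pics/w5.png

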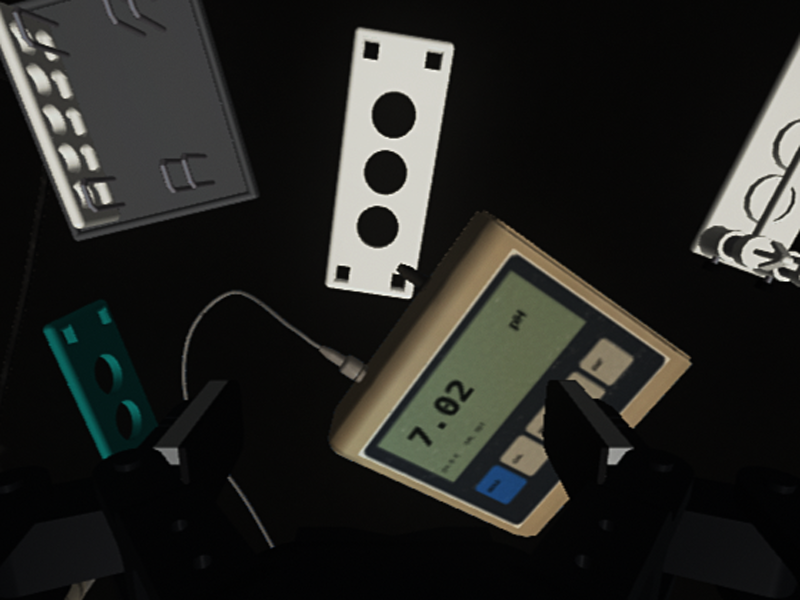

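The plate lies flat and released, with corners at (359,28), (453,43), (409,298) and (326,288). A dark knob on the pH meter at (410,275) is next to its near right corner, so I'll move the plate forward and left before lifting.

```bash
cat > bk.py <<'E'
from h import *
def bk(n,px,z,sc=.7):
    d=np.load(n+".npz"); K,r,t=d["K"],d["r"],d["t"].ravel(); M=cv2.Rodrigues(r)[0]; o=-M.T@t
    q=(np.array(px,float)+.5)*sc-.5; v=(M.T@np.linalg.inv(K)@np.c_[q,np.ones(len(q))].T).T
    return o+v*((z-o[2])/v[:,2:])
E
python3 - <<'E'
from bk import *
w=np.load("w5.npz")["w"]; g=(w.min(2)>105).astype(np.uint8); 
n,l,st,ce=cv2.connectedComponentsWithStats(g); k=l[60,int(.7*440)] or l[120,250]
k=l[int(.7*60),int(.7*400)]; print(k,st[k])
c=max(cv2.findContours((l==k).astype(np.uint8),0,1)[0],key=cv2.contourArea).reshape(-1,2)
P=bk("w5",c,.008,1.0)[:,:2]; rc=cv2.minAreaRect((P*1000).astype(np.float32)); print("rect",rc)
C=bk("w5",[(359,28),(453,43),(409,298),(326,288)],.008); print(C.round(4).tolist(),C.mean(0))
H=bk("w5",[(394,114),(385.5,172),(378,227)],.008); print("holes",H.round(4).tolist()); a=H[0]-H[2]; print(np.degrees(np.arctan2(a[1],a[0])),np.linalg.norm(a))
S=bk("w5",[(371,50),(434,60),(344,273)],.008); print("slots",S.round(4).tolist())
for z in(.02,.04): print("knob",z,bk("w5",[(398,266),(410,280),(425,290)],z).round(3).tolist())
K=bk("w5",[(488,212)],.066);print("meter corner",K)
E
```

```text
2 [ 227   19   92  191 9813]
rect ((496.08563232421875, 97.76535034179688), (65.86932373046875, 174.5164337158203), 80.66104888916016)
[[0.5861, 0.1133, 0.008], [0.5766, 0.0528, 0.008], [0.406, 0.0818, 0.008], [0.4143, 0.1427, 0.008]] [0.49573541 0.09764838 0.008     ]
holes [[0.5339, 0.0914, 0.008], [0.4964, 0.0977, 0.008], [0.4586, 0.1036, 0.008]]
-9.211065286927552 0.07635168164491701
slots [[0.5731, 0.1059, 0.008], [0.5667, 0.065, 0.008], [0.4254, 0.1291, 0.008]]
knob 0.02 [[0.433, 0.09, 0.02], [0.422, 0.081, 0.02], [0.415, 0.071, 0.02]]
knob 0.04 [[0.437, 0.09, 0.04], [0.427, 0.082, 0.04], [0.42, 0.072, 0.04]]
meter corner [[0.47429494 0.03640473 0.066     ]]
```

```bash
python3 - <<'E'
from h import *
w=np.load("w5.npz")["w"]; c=255*(w/255.)**.6
A=cv2.resize(c[165:225,250:330].astype(np.uint8),(400,300),interpolation=2)
t=manip.get_image("top"); s=manip.get_image("scene")
B=cv2.resize((255*(t/255.)**.6)[215:275,225:305].astype(np.uint8),(400,300),interpolation=2)
p=proj([.425,.08,.02],"scene")[0].astype(int); print(p)
C=cv2.resize((255*(s/255.)**.6)[max(p[1]-30,0):p[1]+30,p[0]-40:p[0]+40].astype(np.uint8),(400,300),interpolation=2)
save(np.vstack([np.hstack([A,B]),np.hstack([C,C*0])]),"knob.png")
E
```

```text
[209 220]
```

View pics/knob.png

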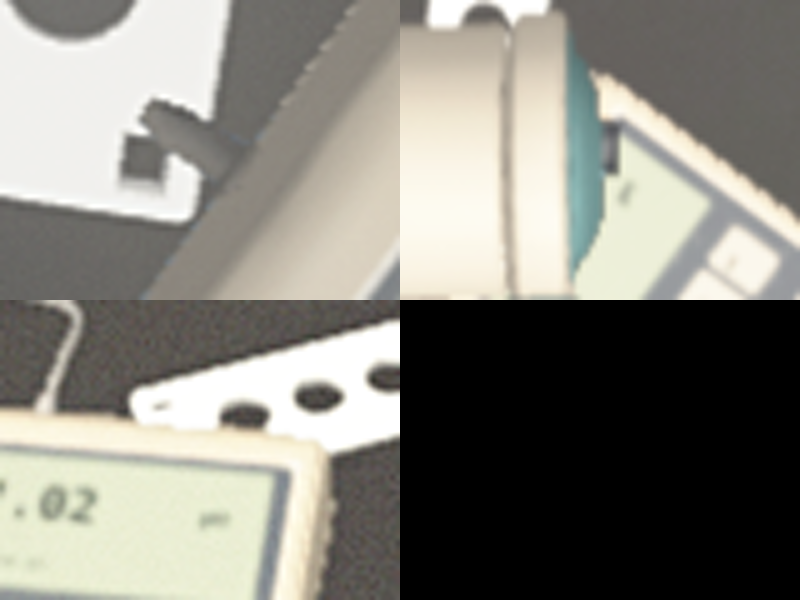

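The crop shows a dark plug on the meter overhanging the plate's near right corner. After gripping I must slide the plate left along the bench by about 28 mm before lifting it.

```bash
python3 g.py .4965 .0975 .07 -9.2
```

```text
t 11.9667 p [0.438  0.0931 0.2524] F [-0.3 -0.6 -0.2] w 0.0852 shift [-0.0045 -0.0602  0.1819] rot [0.56 0.15 8.45] q [0.05 0.09 1.76 0.   1.31 1.63]
```

>>> send_rows([
  {"linear": [-0.002,-0.03,0.01],"delta_rot": [0.5,0.1,4.2],"fingers": 0.078},
  {"linear": [-0.002,-0.028,0.01],"delta_rot": [0,0,4.2],"fingers": 0.078},
  {"linear": [0,0,0.03],"delta_rot": [0,0,0],"fingers": 0.078},
  {"linear": [0,0,0.035],"delta_rot": [0,0,0],"fingers": 0.078},
  {"linear": [0,0,0.035],"delta_rot": [0,0,0],"fingers": 0.078},
  {"linear": [0,0,0.02],"delta_rot": [0,0,0],"fingers": 0.078},
  {"linear": [0,0,0],"delta_rot": [0,0,0],"fingers": 0.078},
  {"linear": [0,0,0],"delta_rot": [0,0,0],"fingers": 0.078},
])

```text
clock: 12.63
position: [0.5072, 0.0879, 0.1086]
ee_rot: [0.004, -0.642, 0.767, -0.002]
contact_force: [1.1, 0.3, 0.5]
width: 0.0782
```

```bash
python3 g.py .4965 .0975 .04 -9.2
```

```text
t 12.6333 p [0.5072 0.0879 0.1086] F [1.1 0.3 0.5] w 0.0782 shift [-0.0074  0.0128  0.0685] rot [-0.49  0.16 -0.91] q [0.04 0.31 1.86 0.   0.96 1.78]
```

>>> send_rows([
  {"linear": [-0.0074,0.0128,0.005],"delta_rot": [-0.5,0,-0.9],"fingers": 0.078},
  {"linear": [0,0,0.015],"delta_rot": [0,0,0],"fingers": 0.078},
  {"linear": [0,0,0.015],"delta_rot": [0,0,0],"fingers": 0.078},
  {"linear": [0,0,0],"delta_rot": [0,0,0],"fingers": 0.078},
  {"linear": [0,0,0],"delta_rot": [0,0,0],"fingers": 0.078},
])

```text
clock: 13.05
position: [0.4985, 0.0991, 0.0785]
ee_rot: [0.005, -0.648, 0.761, -0.001]
contact_force: [0.4, -0.3, -0.1]
width: 0.0779
```

```bash
python3 g.py .4965 .0975 .04 -9.2
```

```text
t 13.05 p [0.4985 0.0991 0.0785] F [ 0.4 -0.3 -0.1] w 0.0779 shift [0.0021 0.0021 0.0385] rot [-0.48  0.36  0.05] q [0.06 0.34 1.91 0.01 0.88 1.78]
```

>>> send_rows([
  {"linear": [0.0021,0.002,0.01],"delta_rot": [-0.5,0.4,0],"fingers": 0.076},
  {"linear": [0,0,0.015],"delta_rot": [0,0,0],"fingers": 0.076},
  {"linear": [0,0,0.012],"delta_rot": [0,0,0],"fingers": 0.076},
  {"linear": [0,0,0.004],"delta_rot": [0,0,0],"fingers": 0.076},
  {"linear": [0,0,0],"delta_rot": [0,0,0],"fingers": 0.076},
  {"linear": [0,0,0],"delta_rot": [0,0,0],"fingers": 0.076},
])

```text
clock: 13.55
position: [0.4998, 0.0984, 0.0417]
ee_rot: [0.004, -0.649, 0.761, -0.004]
contact_force: [-0.6, -0.7, -0.8]
width: 0.076
```

```bash
python3 g.py .4965 .0975 .022 -9.2; python3 - <<'E'
from h import *
c=cam("wrist"); w=manip.get_image("wrist"); g=w.min(2)
for z in (.008,):
  for row in (120,140,160,180,200):
    r=np.nonzero(g[row,150:410]>110)[0]+150
    a=back([(r.min(),row),(r.max(),row)],z,"wrist"); print(row,r.min(),r.max(),a.round(4).tolist(),a.mean(0))
E
```

```text
t 13.55 p [0.4998 0.0984 0.0417] F [-0.6 -0.7 -0.8] w 0.076 shift [0.0014 0.0034 0.0197] rot [-0.57  0.05  0.15] q [ 0.06  0.39  1.95 -0.    0.79  1.79]
120 200 355 [[0.569, 0.1186, 0.008], [0.559, 0.055, 0.008]] [0.56401584 0.08681546 0.008     ]
140 201 354 [[0.561, 0.1199, 0.008], [0.5509, 0.0562, 0.008]] [0.55595334 0.08807492 0.008     ]
160 202 353 [[0.5527, 0.1212, 0.008], [0.5426, 0.0575, 0.008]] [0.54766027 0.08937041 0.008     ]
180 203 352 [[0.5442, 0.1226, 0.008], [0.5341, 0.0588, 0.008]] [0.53912659 0.09070348 0.008     ]
200 204 350 [[0.5354, 0.124, 0.008], [0.5254, 0.0606, 0.008]] [0.53037597 0.09229296 0.008     ]
```

>>> send_rows([
  {"linear": [0.0012,0.0034,0.006],"delta_rot": [-0.5,0,0],"fingers": 0.074},
  {"linear": [0,0,0.006],"delta_rot": [0,0,0],"fingers": 0.073},
  {"linear": [0,0,0.003],"delta_rot": [0,0,0],"fingers": 0.072},
  {"linear": [0,0,0.002],"delta_rot": [0,0,0],"fingers": 0.072},
  {"linear": [0,0,0],"delta_rot": [0,0,0],"fingers": 0.072},
])

```text
clock: 14.02
position: [0.4975, 0.0977, 0.0251]
ee_rot: [0.002, -0.649, 0.761, -0.001]
contact_force: [0.1, 0.8, 0.2]
width: 0.072
```

```bash
python3 g.py .4965 .0975 .022 -9.2
```

```text
t 14.0167 p [0.4975 0.0977 0.0251] F [0.1 0.8 0.2] w 0.072 shift [0.0003 0.001  0.0031] rot [-0.26  0.1   0.15] q [0.06 0.42 1.97 0.   0.75 1.78]
```

>>> send_rows([
  {"linear": [0.0003,0.001,0.0015],"delta_rot": [0,0,0],"fingers": 0.072},
  {"linear": [0,0,0.0012],"delta_rot": [0,0,0],"fingers": 0.072},
  {"linear": [0,0,0],"delta_rot": [0,0,0],"fingers": 0.07},
  {"linear": [0,0,0],"delta_rot": [0,0,0],"fingers": 0.067},
], force=50)

```text
clock: 14.35
position: [0.4964, 0.0976, 0.0219]
ee_rot: [0.002, -0.649, 0.761, -0.001]
contact_force: [-0.6, 1.1, 0.1]
width: 0.0669
```

```bash
python3 g.py .4965 .0975 .022 -9.2
```

```text
t 14.35 p [0.4964 0.0976 0.0219] F [-0.6  1.1  0.1] w 0.0669 shift [ 0.0001 -0.0001 -0.0001] rot [-0.24  0.11  0.13] q [0.06 0.42 1.97 0.   0.74 1.78]
```

>>> send_rows([
  {"linear": [0,0,0],"delta_rot": [0,0,0],"fingers": 0.062},
  {"linear": [0,0,0],"delta_rot": [0,0,0],"fingers": 0.06},
  {"linear": [0,0,0],"delta_rot": [0,0,0],"fingers": 0.06},
], force=50)

```text
clock: 14.6
position: [0.4965, 0.0976, 0.0229]
ee_rot: [0.002, -0.649, 0.761, -0.001]
contact_force: [-0.5, 0.5, -0.9]
width: 0.064
```

```bash
python3 g.py .4965 .0975 .022 -9.2
```

```text
t 14.6 p [0.4965 0.0976 0.0229] F [-0.5  0.5 -0.9] w 0.064 shift [0.0001 0.     0.0009] rot [-0.27  0.11  0.14] q [0.06 0.42 1.97 0.   0.74 1.78]
```

>>> send_rows([
  {"linear": [0,0,-0.0007],"delta_rot": [0,0,0],"fingers": 0.05},
  {"linear": [-0.006,0,0],"delta_rot": [0,0,0],"fingers": 0.05},
  {"linear": [-0.007,0,0],"delta_rot": [0,0,0],"fingers": 0.05},
  {"linear": [-0.007,0,0],"delta_rot": [0,0,0],"fingers": 0.05},
  {"linear": [-0.006,0,0],"delta_rot": [0,0,0],"fingers": 0.05},
  {"linear": [-0.002,0,0],"delta_rot": [0,0,0],"fingers": 0.05},
])

```text
clock: 15.1
position: [0.501, 0.1278, 0.0231]
ee_rot: [0.002, -0.649, 0.761, -0.001]
contact_force: [0.1, -0.2, -1.1]
width: 0.064
```

```bash
python3 g.py .4965 .0975 .022 -9.2
```

```text
t 15.1 p [0.501  0.1278 0.0231] F [ 0.1 -0.2 -1.1] w 0.064 shift [ 0.0306 -0.0004  0.001 ] rot [-0.21  0.12  0.07] q [0.11 0.43 1.95 0.   0.76 1.84]
```

Gripped at 64 mm and slid clear of the plug. I'll lift, turn to the rack's heading and stop beside the rack for a fresh look.

>>> send_rows([
  {"linear": [0,0,-0.01],"delta_rot": [0,0,0],"fingers": 0.05},
  {"linear": [0,0,-0.03],"delta_rot": [0,0,0],"fingers": 0.05},
  {"linear": [0,0,-0.035],"delta_rot": [0,0,0],"fingers": 0.05},
  {"linear": [0,0,-0.035],"delta_rot": [0,0,0],"fingers": 0.05},
  {"linear": [0,0,-0.035],"delta_rot": [0,0,2.5],"fingers": 0.05},
  {"linear": [0.02,-0.005,-0.03],"delta_rot": [0,0,2.5],"fingers": 0.05},
  {"linear": [0.03,-0.007,-0.02],"delta_rot": [0,0,2.5],"fingers": 0.05},
  {"linear": [0.03,-0.007,0],"delta_rot": [0,0,2.5],"fingers": 0.05},
  {"linear": [0.03,-0.007,0],"delta_rot": [0,0,0],"fingers": 0.05},
  {"linear": [0.015,0,0],"delta_rot": [0,0,0],"fingers": 0.05},
  {"linear": [0,0,0],"delta_rot": [0,0,0],"fingers": 0.05},
  {"linear": [0,0,0],"delta_rot": [0,0,0],"fingers": 0.05},
])

```text
clock: 16.1
position: [0.4892, -0.0017, 0.2363]
ee_rot: [0.003, -0.579, 0.815, -0.004]
contact_force: [-0.1, 0.6, -0.7]
width: 0.064
```

```bash
python3 look.py w6; python3 g.py .51 -.03 .25 -19.8
```

```text
drift [-9.23497204e-05  2.79721823e-04 -1.11415393e-04] 0
t 16.15 p [ 0.4891 -0.0014  0.2362] F [-0.3 -0.6 -1.9] w 0.0638 shift [ 0.0201 -0.0292 -0.0135] rot [-0.6  -0.02  0.67] q [-0.14  0.15  1.72 -0.    1.26  1.76]
```

View pics/w6.png

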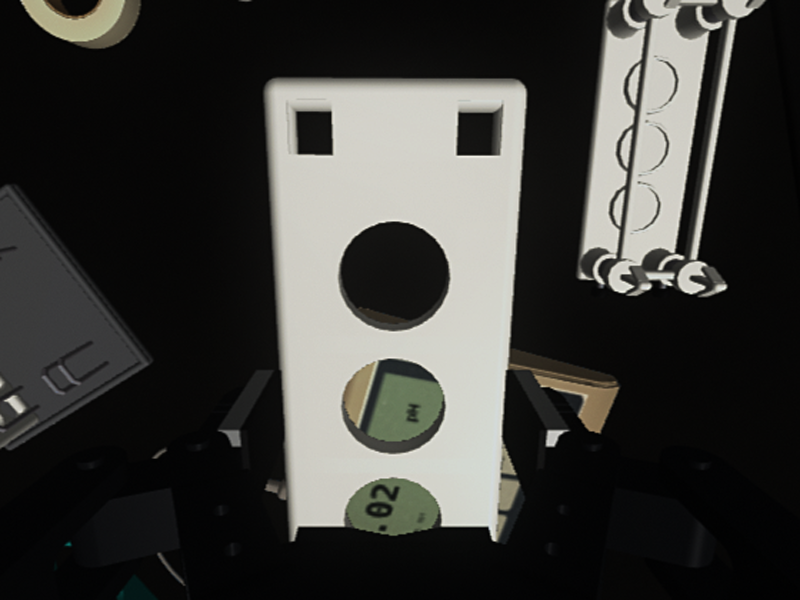

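The view shows the plate held level, with its slots at (311,128) and (479,128). The rack is at right, with foot circles at (652,84), (643,147) and (635,207) and near shoulders at about (628,277) and (695,278). I'll fit both.

```bash
cat > fit6.py <<'E'
from bk import *
from scipy.optimize import least_squares
d=np.load("w6.npz"); K,r,t=d["K"],d["r"],d["t"].ravel(); w=d["w"]
s=manip.get_state(); M=R.from_quat(np.roll(s["ee_rot"],-1)).as_matrix(); p=np.array(s["position"])
Mc=cv2.Rodrigues(r)[0]; o=-Mc.T@t
px=lambda L:(np.array(L,float)+.5)*.7-.5
# plate in tool
def ray(L):
    v=(Mc.T@np.linalg.inv(K)@np.c_[px(L),np.ones(len(L))].T).T; return M.T@(o-p),v@M
oc,v=ray([(311.5,127.5),(479.5,127.5),(394.5,276),(393.5,406)])
for zt in(.0149,):
    X=oc+v*((zt-oc[2])/v[:,2:]); print("plate pts in tool (mm):",(X*1000).round(1).tolist())
# rack
b=[(-76,21),(-76,-21)]
def model(q):
    x,y,a,H=q; c,n=np.cos(a),np.sin(a); Rz=np.array([[c,-n],[n,c]])
    f=lambda L,z:np.c_[(np.array(L)/1000)@Rz.T+[x,y],np.full(len(L),z)]
    return cv2.projectPoints(np.r_[f([(38,0),(0,0),(-38,0)],.010),f(b,H)],r,t,K,None)[0].reshape(-1,2)
O=px([(652,84),(643,147),(635,207),(628,277),(695,278)])
for H in(None,.0535):
    if H: q=least_squares(lambda u:(model([*u,H])-O).ravel(),[.51,-.18,-.345]).x
    else: q=least_squares(lambda u:(model(u)-O).ravel(),[.51,-.18,-.345,.053]).x
    print(q,np.degrees(q[2]),(model(q if H is None else [*q,H])-O).round(1).tolist())
c=255*(w/255.)**2.2; A=cv2.resize(c[0:215,400:540].astype(np.uint8),None,fx=2.7,fy=2.7,interpolation=2); save(A,"rk.png"); print(A.shape)
E
python3 fit6.py
```

```text
plate pts in tool (mm): [[-19.7, -75.8, 14.9], [22.0, -75.8, 14.9], [1.0, -38.2, 14.9], [0.7, 0.0, 14.9]]
[ 0.51065979 -0.18169159 -0.35515731  0.05670556] -20.34901519683059 [[-0.0, 0.5], [0.1, 0.4], [-0.2, -0.1], [-0.9, -0.6], [1.0, -0.3]]
[ 0.51031984 -0.18187689 -0.34090026] -19.532146400243295 [[-0.3, 0.8], [0.4, 0.7], [0.7, 0.2], [-1.1, -0.7], [0.5, -1.1]]
(580, 378, 3)
```

View pics/rk.png

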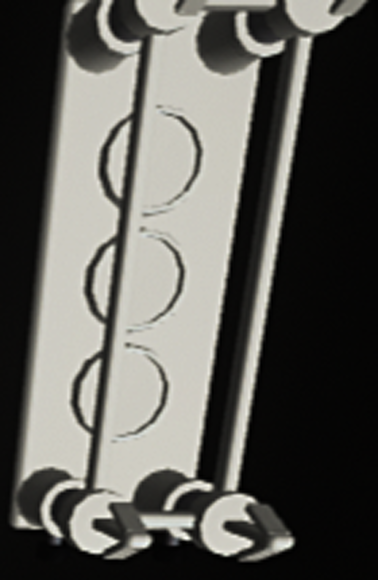

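Plate and rack fits agree to about 1 mm with the first rack view: rack at about (0.5105, -0.1815), yaw -19.85°, shoulder height about 54 mm. Next I hover over the rack.

```bash
python3 g.py .5108 -.1807 .125 -19.85
```

```text
t 16.15 p [ 0.4891 -0.0014  0.2362] F [-0.3 -0.6 -1.9] w 0.0638 shift [ 0.1622 -0.078   0.1121] rot [-0.6  -0.02  0.72] q [-0.14  0.15  1.72 -0.    1.26  1.76]
```

>>> send_rows([
  {"linear": [0.03,-0.014,0],"delta_rot": [-0.6,0,0.7],"fingers": 0.05},
  {"linear": [0.034,-0.016,0],"delta_rot": [0,0,0],"fingers": 0.05},
  {"linear": [0.034,-0.016,0],"delta_rot": [0,0,0],"fingers": 0.05},
  {"linear": [0.034,-0.016,0],"delta_rot": [0,0,0],"fingers": 0.05},
  {"linear": [0.025,-0.012,0.005],"delta_rot": [0,0,0],"fingers": 0.05},
  {"linear": [0.005,-0.004,0.02],"delta_rot": [0,0,0],"fingers": 0.05},
  {"linear": [0,0,0.03],"delta_rot": [0,0,0],"fingers": 0.05},
  {"linear": [0,0,0.03],"delta_rot": [0,0,0],"fingers": 0.05},
  {"linear": [0,0,0],"delta_rot": [0,0,0],"fingers": 0.05},
  {"linear": [0,0,0],"delta_rot": [0,0,0],"fingers": 0.05},
])

```text
clock: 16.98
position: [0.5156, -0.1763, 0.1488]
ee_rot: [0.003, -0.581, 0.814, 0.001]
contact_force: [0.9, -0.6, -0.2]
width: 0.0637
```

```bash
python3 g.py .5108 -.1807 .125 -19.85
```

```text
t 16.9833 p [ 0.5156 -0.1763  0.1488] F [ 0.9 -0.6 -0.2] w 0.0637 shift [0.0058 0.0032 0.0238] rot [-0.15  0.37  0.93] q [-0.46  0.31  1.74  0.01  1.09  1.44]
```

>>> send_rows([
  {"linear": [0.0058,0.0032,0.008],"delta_rot": [-0.1,0.4,0.9],"fingers": 0.05},
  {"linear": [0,0,0.01],"delta_rot": [0,0,0],"fingers": 0.05},
  {"linear": [0,0,0.007],"delta_rot": [0,0,0],"fingers": 0.05},
  {"linear": [0,0,0],"delta_rot": [0,0,0],"fingers": 0.05},
  {"linear": [0,0,0],"delta_rot": [0,0,0],"fingers": 0.05},
])

```text
clock: 17.4
position: [0.5133, -0.1793, 0.1259]
ee_rot: [0.001, -0.576, 0.818, -0.003]
contact_force: [-0.1, 0.3, -0.8]
width: 0.0638
```

```bash
python3 g.py .5108 -.1807 .113 -19.85
```

```text
t 17.4 p [ 0.5133 -0.1793  0.1259] F [-0.1  0.3 -0.8] w 0.0638 shift [0.0021 0.0019 0.0129] rot [-0.39 -0.08  0.18] q [-0.46  0.33  1.77 -0.    1.03  1.45]
```

>>> send_rows([
  {"linear": [0.0021,0.0019,0.006],"delta_rot": [-0.4,0,0.2],"fingers": 0.05},
  {"linear": [0,0,0.005],"delta_rot": [0,0,0],"fingers": 0.05},
  {"linear": [0,0,0],"delta_rot": [0,0,0],"fingers": 0.05},
  {"linear": [0,0,0],"delta_rot": [0,0,0],"fingers": 0.05},
])

```text
clock: 17.73
position: [0.5116, -0.1812, 0.1156]
ee_rot: [0.0, -0.574, 0.819, -0.002]
contact_force: [-0.3, -0.3, -1.8]
width: 0.0639
```

```bash
python3 look.py w7; python3 g.py .5108 -.1807 .113 -19.85; python3 - <<'E'
from h import *
w=np.load("w7.npz")["w"]; c=255*(w/255.)**1.5
# project predicted posts' tips and slot rims onto picture, crop far-slot zone
a=np.radians(-19.85); Rz=np.array([[np.cos(a),-np.sin(a)],[np.sin(a),np.cos(a)]])
for y in(21,-21):
    tip=[(76+dx,y+dy) for dx,dy in((-2.5,-4),(2.5,-4),(2.5,4),(-2.5,4))]
    P=np.c_[(np.array(tip)/1000)@Rz.T+[.5105,-.1815],np.full(4,.080)]; print("tip pred",proj(P,"wrist").round(1).tolist())
A=cv2.resize(c[40:140,170:390].astype(np.uint8),None,fx=3.6,fy=3.6,interpolation=2); save(A,"slots.png")
E
```

```text
drift [-7.10041038e-05  3.99075442e-05 -2.36124003e-05] 0
t 17.7833 p [ 0.5115 -0.1811  0.1156] F [-0.2  0.8 -1.4] w 0.064 shift [-0.0001  0.0008  0.0026] rot [-0.15 -0.1  -0.03] q [-0.47  0.34  1.79 -0.    1.01  1.45]
tip pred [[234.5, 100.3], [234.2, 87.5], [214.6, 87.5], [215.1, 100.3]]
tip pred [[336.3, 100.4], [336.8, 87.6], [317.3, 87.5], [316.9, 100.3]]
```

View pics/slots.png

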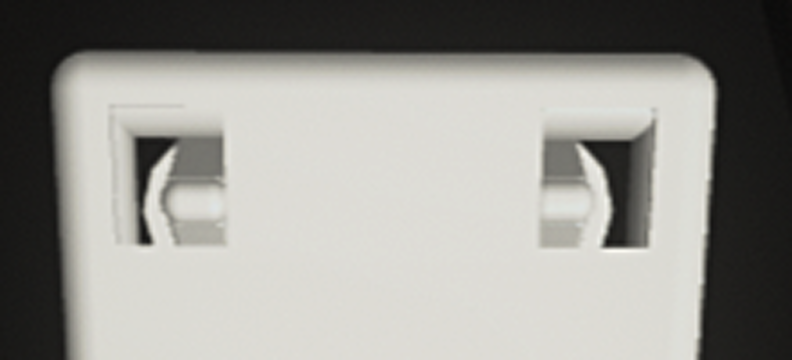

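The crop shows both far posts through the slots, centred to within about 0.5 mm sideways and 1 mm lengthwise. I'll nudge slightly and lower with force checks.

>>> send_rows([
  {"linear": [-0.0005,0.0014,0.003],"delta_rot": [-0.15,-0.1,0],"fingers": 0.05},
  {"linear": [0,0,0.004],"delta_rot": [0,0,0],"fingers": 0.05},
  {"linear": [0,0,0.004],"delta_rot": [0,0,0],"fingers": 0.05},
  {"linear": [0,0,0.002],"delta_rot": [0,0,0],"fingers": 0.05},
])

```text
clock: 18.12
position: [0.5109, -0.1805, 0.1023]
ee_rot: [0.001, -0.574, 0.819, -0.001]
contact_force: [1.1, 0.0, -1.8]
width: 0.0642
```

```bash
python3 g.py .5105 -.1809 .092 -19.85
```

```text
t 18.1167 p [ 0.5109 -0.1805  0.1023] F [ 1.1  0.  -1.8] w 0.0642 shift [0.0005 0.0002 0.0103] rot [-0.1  -0.   -0.05] q [-0.47  0.36  1.8   0.    0.98  1.45]
```

>>> send_rows([
  {"linear": [-0.0003,0.0005,0.002],"delta_rot": [0,0,0],"fingers": 0.05},
  {"linear": [0,0,0.003],"delta_rot": [0,0,0],"fingers": 0.05},
  {"linear": [0,0,0.002],"delta_rot": [0,0,0],"fingers": 0.05},
])

```text
clock: 18.37
position: [0.5103, -0.1799, 0.0942]
ee_rot: [0.0, -0.574, 0.819, -0.0]
contact_force: [-0.1, 0.4, -0.3]
width: 0.0638
```

```bash
python3 g.py .5104 -.1801 .092 -19.85
```

```text
t 18.3667 p [ 0.5103 -0.1799  0.0942] F [-0.1  0.4 -0.3] w 0.0638 shift [ 0.0001 -0.0002  0.0022] rot [-0.06  0.01 -0.05] q [-0.47  0.37  1.81  0.    0.96  1.45]
```

>>> send_rows([
  {"linear": [0,0,0.0015],"delta_rot": [0,0,0],"fingers": 0.05},
  {"linear": [0,0,0.0015],"delta_rot": [0,0,0],"fingers": 0.05},
])

```text
clock: 18.53
position: [0.5111, -0.1803, 0.0917]
ee_rot: [0.001, -0.574, 0.819, -0.001]
contact_force: [-1.6, 0.6, 9.5]
width: 0.0641
```

```bash
python3 g.py .5104 -.1801 .088 -19.85
```

```text
t 18.5333 p [ 0.5111 -0.1803  0.0917] F [-1.6  0.6  9.5] w 0.0641 shift [0.     0.0007 0.0037] rot [-0.17 -0.01 -0.04] q [-0.47  0.37  1.82  0.    0.95  1.45]
```

>>> send_rows([
  {"linear": [0,0,0.001],"delta_rot": [0,0,0],"fingers": 0.05},
  {"linear": [0,0,0.001],"delta_rot": [0,0,0],"fingers": 0.05},
])

```text
clock: 18.7
position: [0.5111, -0.1803, 0.0915]
ee_rot: [0.001, -0.574, 0.819, -0.001]
contact_force: [-1.8, 1.5, 7.9]
width: 0.0639
```

```bash
python3 g.py .5104 -.1801 .088 -19.85
```

```text
t 18.7 p [ 0.5111 -0.1803  0.0915] F [-1.8  1.5  7.9] w 0.0639 shift [0.0001 0.0007 0.0035] rot [-0.19 -0.02 -0.03] q [-0.47  0.37  1.82  0.    0.95  1.45]
```

Contact on the legs comes with the underside at about 69 mm, which gives a shoulder height near 54 mm and matches the fit. I'll release, rise, close the fingers and turn -90°.

>>> send_rows([
  {"linear": [0,0,0],"delta_rot": [0,0,0],"fingers": 0.07},
  {"linear": [0,0,0],"delta_rot": [0,0,0],"fingers": 0.078},
  {"linear": [0,0,-0.001],"delta_rot": [0,0,0],"fingers": 0.078},
  {"linear": [0,0,-0.012],"delta_rot": [0,0,0],"fingers": 0.078},
  {"linear": [0,0,-0.025],"delta_rot": [0,0,0],"fingers": 0.078},
  {"linear": [0,0,-0.025],"delta_rot": [0,0,0],"fingers": 0.05},
  {"linear": [0,0,0],"delta_rot": [0,0,-7],"fingers": 0.0},
  {"linear": [0,0,0],"delta_rot": [0,0,-7],"fingers": 0.0},
  {"linear": [0,0,0],"delta_rot": [0,0,-7],"fingers": 0.0},
  {"linear": [0,0,0],"delta_rot": [0,0,-7],"fingers": 0.0},
  {"linear": [0,0,0],"delta_rot": [0,0,-7],"fingers": 0.0},
  {"linear": [0,0,0],"delta_rot": [0,0,-7],"fingers": 0.0},
])

```text
clock: 19.7
position: [0.5119, -0.1807, 0.1584]
ee_rot: [-0.0, 0.835, -0.55, 0.003]
contact_force: [-0.3, -0.9, -0.5]
width: -0.0003
```

>>> send_rows([
  {"linear": [0,0,0],"delta_rot": [0,0,-7],"fingers": 0.0},
  {"linear": [0,0,0],"delta_rot": [0,0,-7],"fingers": 0.0},
  {"linear": [0,0,0],"delta_rot": [0,0,-7],"fingers": 0.0},
  {"linear": [0,0,0],"delta_rot": [0,0,-7],"fingers": 0.0},
  {"linear": [0,0,0],"delta_rot": [0,0,-7],"fingers": 0.0},
  {"linear": [0,0,0],"delta_rot": [0,0,0],"fingers": 0.0},
])

```text
clock: 20.2
position: [0.5122, -0.1808, 0.1582]
ee_rot: [0.001, 0.964, -0.266, 0.003]
contact_force: [-0.6, -0.2, -0.3]
width: 0.0002
```

```bash
python3 g.py .5814 -.2070 .115 70.15; python3 - <<'E'
from h import *
manip.get_image("top")
for d in manip.masks_of("tier_center","top")[:4]:
    ys,xs=np.nonzero(d["pixels"]); P=back(np.c_[xs,ys],.077,"top")[:,:2]
    print(round(d["p"],2),d["extent"],cv2.minAreaRect(P.astype(np.float32)*1000))
E
```

```text
t 20.2 p [ 0.5122 -0.1808  0.1582] F [-0.6 -0.2 -0.3] w 0.0002 shift [ 0.0726 -0.013   0.0437] rot [ -0.    -0.37 -10.99] q [-0.47  0.3   1.73  0.    1.11  0.07]
0.81 [322.7, 182.3, 352.9, 251.1] ((514.7455444335938, -168.6207275390625), (44.282997131347656, 175.2626190185547), 69.72831726074219)
0.72 [161.3, 248.6, 179.3, 313.6] ((325.5326843261719, 284.1571044921875), (167.3015594482422, 23.036605834960938), 13.277006149291992)
```

>>> send_rows([
  {"linear": [0.024,-0.004,0],"delta_rot": [0,-0.4,-6],"fingers": 0.0},
  {"linear": [0.024,-0.003,0],"delta_rot": [0,0,-5],"fingers": 0.0},
  {"linear": [0.018,0,0],"delta_rot": [0,0,0],"fingers": 0.0},
  {"linear": [0,0,0],"delta_rot": [0,0,0],"fingers": 0.0},
  {"linear": [0,0,0],"delta_rot": [0,0,0],"fingers": 0.0},
])

```text
clock: 20.72
position: [0.575, -0.2033, 0.1576]
ee_rot: [-0.001, 0.984, -0.177, -0.002]
contact_force: [-0.9, -0.4, -0.6]
width: -0.0003
```

```bash
python3 g.py .5814 -.2070 .115 70.15
```

```text
t 20.7167 p [ 0.575  -0.2033  0.1576] F [-0.9 -0.4 -0.6] w -0.0003 shift [0.0074 0.0013 0.0425] rot [-0.05  0.22 -0.53] q [-0.45  0.4   1.58  0.    1.17 -0.1 ]
```

>>> send_rows([
  {"linear": [0.0065,0.0013,0.012],"delta_rot": [0,0.2,-0.5],"fingers": 0.0},
  {"linear": [0,0,0.016],"delta_rot": [0,0,0],"fingers": 0.0},
  {"linear": [0,0,0.012],"delta_rot": [0,0,0],"fingers": 0.0},
  {"linear": [0,0,0.006],"delta_rot": [0,0,0],"fingers": 0.0},
  {"linear": [0,0,0],"delta_rot": [0,0,0],"fingers": 0.0},
])

```text
clock: 21.13
position: [0.5777, -0.2059, 0.1077]
ee_rot: [-0.001, 0.985, -0.175, -0.001]
contact_force: [0.4, -0.1, 0.3]
width: 0.0004
```

```bash
python3 g.py .5814 -.2070 .094 70.15
```

```text
t 21.1333 p [ 0.5777 -0.2059  0.1077] F [ 0.4 -0.1  0.3] w 0.0004 shift [ 0.0039 -0.0002  0.0137] rot [-0.04  0.15 -0.26] q [-0.46  0.45  1.63  0.    1.07 -0.11]
```

>>> send_rows([
  {"linear": [0.002,0,0.003],"delta_rot": [0,0,0],"fingers": 0.0},
  {"linear": [0,0,0.003],"delta_rot": [0,0,0],"fingers": 0.0},
  {"linear": [0,0,0.003],"delta_rot": [0,0,0],"fingers": 0.0},
])

```text
clock: 21.38
position: [0.5793, -0.2066, 0.0997]
ee_rot: [-0.0, 0.985, -0.175, -0.001]
contact_force: [-1.5, 1.1, 7.9]
width: -0.0003
```

```bash
python3 g.py .5814 -.2070 .094 70.15
```

```text
t 21.3833 p [ 0.5793 -0.2066  0.0997] F [-1.5  1.1  7.9] w -0.0003 shift [ 0.0021 -0.0003  0.0057] rot [-0.04  0.09 -0.31] q [-0.46  0.46  1.64  0.    1.05 -0.1 ]
```

>>> send_rows([
  {"linear": [0,0,0.003],"delta_rot": [0,0,0],"fingers": 0.0},
  {"linear": [0,0,0.003],"delta_rot": [0,0,0],"fingers": 0.0},
])

```text
clock: 21.55
position: [0.5795, -0.2066, 0.0968]
ee_rot: [-0.0, 0.985, -0.175, 0.0]
contact_force: [-2.0, 1.5, 6.6]
width: -0.0001
```

```bash
python3 g.py .5814 -.2070 .094 70.15
```

```text
t 21.55 p [ 0.5795 -0.2066  0.0968] F [-2.   1.5  6.6] w -0.0001 shift [ 0.0019 -0.0003  0.0028] rot [-0.02 -0.02 -0.31] q [-0.46  0.46  1.64  0.    1.04 -0.1 ]
```

>>> send_rows([
  {"linear": [0,0,0.003],"delta_rot": [0,0,0],"fingers": 0.0},
  {"linear": [0,0,0.003],"delta_rot": [0,0,0],"fingers": 0.0},
])

```text
clock: 21.72
position: [0.5794, -0.2066, 0.0936]
ee_rot: [0.0, 0.985, -0.175, 0.001]
contact_force: [-1.8, 0.7, 5.4]
width: 0.0
```

```bash
python3 g.py .4385 -.1555 .16 70.15
```

```text
t 21.7167 p [ 0.5794 -0.2066  0.0936] F [-1.8  0.7  5.4] w 0.0 shift [-0.1498  0.0006 -0.0667] rot [-0.   -0.12 -0.32] q [-0.46  0.46  1.65  0.    1.03 -0.1 ]
```

>>> send_rows([
  {"linear": [0,0,-0.015],"delta_rot": [0,0,-0.3],"fingers": 0.0},
  {"linear": [0,0,-0.02],"delta_rot": [0,0,0],"fingers": 0.0},
  {"linear": [-0.025,0,-0.005],"delta_rot": [0,0,0],"fingers": 0.0},
  {"linear": [-0.035,0,0],"delta_rot": [0,0,0],"fingers": 0.0},
  {"linear": [-0.035,0,0],"delta_rot": [0,0,0],"fingers": 0.0},
  {"linear": [-0.03,0,0],"delta_rot": [0,0,0],"fingers": 0.0},
  {"linear": [-0.01,0,0],"delta_rot": [0,0,0],"fingers": 0.0},
  {"linear": [0,0,0],"delta_rot": [0,0,0],"fingers": 0.0},
  {"linear": [0,0,0],"delta_rot": [0,0,0],"fingers": 0.0},
])

```text
clock: 22.47
position: [0.4511, -0.1605, 0.1374]
ee_rot: [0.002, 0.985, -0.173, 0.007]
contact_force: [0.4, 0.3, 0.4]
width: -0.0001
```

```bash
python3 g.py .4395 -.1558 .108 70.15
```

```text
t 22.4667 p [ 0.4511 -0.1605  0.1374] F [0.4 0.3 0.4] w -0.0001 shift [-0.013  -0.0006  0.0292] rot [ 0.1  -0.86 -0.05] q [-0.49  0.23  1.9   0.    1.   -0.14]
```

>>> send_rows([
  {"linear": [-0.012,-0.0006,0.005],"delta_rot": [0,-0.8,0],"fingers": 0.0},
  {"linear": [0,0,0.012],"delta_rot": [0,0,0],"fingers": 0.0},
  {"linear": [0,0,0.01],"delta_rot": [0,0,0],"fingers": 0.0},
  {"linear": [0,0,0.002],"delta_rot": [0,0,0],"fingers": 0.0},
  {"linear": [0,0,0],"delta_rot": [0,0,0],"fingers": 0.0},
])

```text
clock: 22.88
position: [0.446, -0.1589, 0.1078]
ee_rot: [0.002, 0.985, -0.173, 0.003]
contact_force: [-0.4, -0.1, -0.5]
width: 0.0
```

```bash
python3 g.py .4395 -.1558 .102 70.15
```

```text
t 22.8833 p [ 0.446  -0.1589  0.1078] F [-0.4 -0.1 -0.5] w 0.0 shift [-0.0073 -0.0007  0.0057] rot [ 0.16 -0.43 -0.05] q [-0.49  0.26  1.94 -0.    0.93 -0.14]
```

>>> send_rows([
  {"linear": [-0.006,-0.0006,0.001],"delta_rot": [0,-0.4,0],"fingers": 0.0},
  {"linear": [-0.001,0,0.003],"delta_rot": [0,0,0],"fingers": 0.0},
  {"linear": [0,0,0.003],"delta_rot": [0,0,0],"fingers": 0.0},
  {"linear": [0,0,0.003],"delta_rot": [0,0,0],"fingers": 0.0},
  {"linear": [0,0,0.003],"delta_rot": [0,0,0],"fingers": 0.0},
])

```text
clock: 23.3
position: [0.4411, -0.1568, 0.0962]
ee_rot: [0.002, 0.985, -0.173, 0.0]
contact_force: [-2.2, 1.7, 7.4]
width: -0.0002
```

```bash
python3 g.py .4395 -.1558 .0865 70.15
```

```text
t 23.3 p [ 0.4411 -0.1568  0.0962] F [-2.2  1.7  7.4] w -0.0002 shift [-0.0019 -0.0005  0.0097] rot [ 0.2  -0.07 -0.03] q [-0.49  0.27  1.97 -0.    0.9  -0.14]
```

>>> send_rows([
  {"linear": [0,0,0.003],"delta_rot": [0,0,0],"fingers": 0.0},
  {"linear": [0,0,0.003],"delta_rot": [0,0,0],"fingers": 0.0},
])

```text
clock: 23.47
position: [0.4408, -0.1568, 0.0914]
ee_rot: [0.002, 0.985, -0.172, 0.0]
contact_force: [-0.6, 0.4, 6.0]
width: -0.0004
```

```bash
python3 g.py .4395 -.1558 .0865 70.15
```

```text
t 23.4667 p [ 0.4408 -0.1568  0.0914] F [-0.6  0.4  6. ] w -0.0004 shift [-0.0016 -0.0006  0.0048] rot [ 0.22 -0.08 -0.01] q [-0.49  0.28  1.97 -0.    0.89 -0.14]
```

>>> send_rows([
  {"linear": [-0.001,0,0.0025],"delta_rot": [0,0,0],"fingers": 0.0},
  {"linear": [0,0,0.002],"delta_rot": [0,0,0],"fingers": 0.0},
])

```text
clock: 23.63
position: [0.4408, -0.157, 0.0878]
ee_rot: [0.002, 0.985, -0.172, 0.002]
contact_force: [-1.5, 1.3, 4.5]
width: -0.0001
```

```bash
python3 g.py .4395 -.1558 .0865 70.15
```

```text
t 23.6333 p [ 0.4408 -0.157   0.0878] F [-1.5  1.3  4.5] w -0.0001 shift [-0.0016 -0.0007  0.0013] rot [ 0.24 -0.26 -0.01] q [-0.49  0.28  1.98 -0.    0.88 -0.14]
```

>>> send_rows([
  {"linear": [0,0,0.002],"delta_rot": [0,0,0],"fingers": 0.0},
])

```text
clock: 23.72
position: [0.4409, -0.157, 0.0873]
ee_rot: [0.002, 0.985, -0.172, 0.002]
contact_force: [-6.3, 2.6, 29.9]
width: 0.0001
```

>>> send_rows([
  {"linear": [0,0,0.002],"delta_rot": [0,0,0],"fingers": 0.0},
])

```text
clock: 23.8
position: [0.4409, -0.157, 0.0874]
ee_rot: [0.003, 0.985, -0.172, 0.002]
contact_force: [-6.2, 2.7, 25.7]
width: -0.0002
```

The near end has stopped dead at TCP height 0.0873 m. Now I finish the far end.

>>> send_rows([
  {"linear": [0,0,-0.015],"delta_rot": [0,0,0],"fingers": 0.0},
  {"linear": [0,0,-0.025],"delta_rot": [0,0,0],"fingers": 0.0},
  {"linear": [0.025,0.0006,-0.005],"delta_rot": [0,0,0],"fingers": 0.0},
  {"linear": [0.035,0,0],"delta_rot": [0,0,0],"fingers": 0.0},
  {"linear": [0.035,0,0],"delta_rot": [0,0,0],"fingers": 0.0},
  {"linear": [0.035,0,0],"delta_rot": [0,0,0],"fingers": 0.0},
  {"linear": [0.015,0,0],"delta_rot": [0,0,0],"fingers": 0.0},
  {"linear": [0,0,0],"delta_rot": [0,0,0],"fingers": 0.0},
  {"linear": [0,0,0],"delta_rot": [0,0,0],"fingers": 0.0},
])

```text
clock: 24.55
position: [0.5808, -0.2073, 0.1349]
ee_rot: [0.003, 0.985, -0.172, 0.003]
contact_force: [-0.9, 0.1, -0.3]
width: -0.0
```

```bash
python3 g.py .5805 -.2066 .104 70.15
```

```text
t 24.55 p [ 0.5808 -0.2073  0.1349] F [-0.9  0.1 -0.3] w -0.0 shift [-0.0007 -0.0007  0.0309] rot [ 0.26 -0.36  0.  ] q [-0.45  0.42  1.6  -0.    1.12 -0.11]
```

>>> send_rows([
  {"linear": [-0.0005,-0.0005,0.012],"delta_rot": [0.2,-0.3,0],"fingers": 0.0},
  {"linear": [0,0,0.012],"delta_rot": [0,0,0],"fingers": 0.0},
  {"linear": [0,0,0.006],"delta_rot": [0,0,0],"fingers": 0.0},
  {"linear": [0,0,0.003],"delta_rot": [0,0,0],"fingers": 0.0},
  {"linear": [0,0,0.003],"delta_rot": [0,0,0],"fingers": 0.0},
])

```text
clock: 24.97
position: [0.5738, -0.2039, 0.0952]
ee_rot: [-0.001, 0.985, -0.172, -0.003]
contact_force: [-0.4, -0.2, -0.0]
width: 0.0001
```

```bash
python3 g.py .5805 -.2066 .0873 70.15
```

```text
t 24.9667 p [ 0.5738 -0.2039  0.0952] F [-0.4 -0.2 -0. ] w 0.0001 shift [0.0073 0.0003 0.0078] rot [-0.    0.41 -0.01] q [-0.46  0.46  1.65 -0.    1.04 -0.11]
```

>>> send_rows([
  {"linear": [0,0,0.003],"delta_rot": [0,0,0],"fingers": 0.0},
  {"linear": [0,0,0.002],"delta_rot": [0,0,0],"fingers": 0.0},
])

```text
clock: 25.13
position: [0.5726, -0.2034, 0.0899]
ee_rot: [-0.001, 0.985, -0.172, -0.004]
contact_force: [0.2, -0.2, 4.3]
width: 0.0001
```

```bash
python3 g.py .5805 -.2066 .0873 70.15
```

```text
t 25.1333 p [ 0.5726 -0.2034  0.0899] F [ 0.2 -0.2  4.3] w 0.0001 shift [0.0086 0.0004 0.0025] rot [-0.01  0.45 -0.01] q [-0.46  0.46  1.66 -0.    1.03 -0.11]
```

>>> send_rows([
  {"linear": [0,0,-0.006],"delta_rot": [0,0.4,0],"fingers": 0.0},
  {"linear": [0.008,0,0],"delta_rot": [0,0,0],"fingers": 0.0},
  {"linear": [0.002,0,0.003],"delta_rot": [0,0,0],"fingers": 0.0},
  {"linear": [0,0,0.003],"delta_rot": [0,0,0],"fingers": 0.0},
  {"linear": [0,0,0.002],"delta_rot": [0,0,0],"fingers": 0.0},
])

```text
clock: 25.55
position: [0.5839, -0.2076, 0.0896]
ee_rot: [0.0, 0.985, -0.172, 0.002]
contact_force: [-1.3, 0.4, 3.5]
width: 0.0001
```

```bash
python3 g.py .5805 -.2066 .0873 70.15
```

```text
t 25.55 p [ 0.5839 -0.2076  0.0896] F [-1.3  0.4  3.5] w 0.0001 shift [-0.0036  0.0003  0.0023] rot [ 0.01 -0.21 -0.01] q [-0.45  0.47  1.64  0.    1.02 -0.11]
```

>>> send_rows([
  {"linear": [0,0,0.002],"delta_rot": [0,0,0],"fingers": 0.0},
  {"linear": [0,0,0.002],"delta_rot": [0,0,0],"fingers": 0.0},
])

```text
clock: 25.72
position: [0.5844, -0.2078, 0.0872]
ee_rot: [0.001, 0.985, -0.172, 0.002]
contact_force: [-5.4, 2.3, 23.3]
width: -0.0003
```

```bash
python3 g.py .5805 -.2066 .0873 70.15
```

```text
t 25.7167 p [ 0.5844 -0.2078  0.0872] F [-5.4  2.3 23.3] w -0.0003 shift [-0.0041  0.0002 -0.0001] rot [ 0.02 -0.26 -0.  ] q [-0.45  0.47  1.65  0.    1.02 -0.11]
```

Both ends stop dead at 0.0872 to 0.0873 m, with 23 to 30 N measured against the stop. I'll rise clear and inspect.

>>> send_rows([
  {"linear": [0,0,-0.015],"delta_rot": [0,0,0],"fingers": 0.0},
  {"linear": [0,0,-0.03],"delta_rot": [0,0,0],"fingers": 0.0},
  {"linear": [0,0,-0.035],"delta_rot": [0,0,0],"fingers": 0.0},
  {"linear": [-0.025,0.017,-0.005],"delta_rot": [0,0,0],"fingers": 0.0},
  {"linear": [-0.03,0.02,0],"delta_rot": [0,0,0],"fingers": 0.0},
  {"linear": [-0.022,0.014,0],"delta_rot": [0,0,0],"fingers": 0.0},
  {"linear": [0,0,0],"delta_rot": [0,0,0],"fingers": 0.0},
  {"linear": [0,0,0],"delta_rot": [0,0,0],"fingers": 0.0},
])

```text
clock: 26.38
position: [0.4918, -0.2296, 0.174]
ee_rot: [0.001, 0.985, -0.171, 0.001]
contact_force: [0.2, -0.7, -0.4]
width: -0.0002
```

```bash
python3 look.py w8; python3 g.py .494 -.229 .17 70.15; python3 - <<'E'
from h import *
w=np.load("w8.npz")["w"]; d=np.load("w8.npz")
a=np.radians(-19.85); Rz=np.array([[np.cos(a),-np.sin(a)],[np.sin(a),np.cos(a)]])
b=np.array([(-76,-21),(-76,21),(76,-21),(76,21)])/1000
P=np.c_[b@Rz.T+[.510,-.1812],np.full(4,.066)]; p=cv2.projectPoints(P,d["r"],d["t"],d["K"],None)[0].reshape(-1,2); print(p.round())
c=(255*(w/255.)**1.8).astype(np.uint8); T=[]
for q in p:
    x,y=q.round().astype(int); x=min(max(x,46),513); y=min(max(y,34),385)
    T.append(cv2.resize(c[y-34:y+34,x-45:x+45],(396,299),interpolation=2))
save(np.vstack([np.hstack([T[1],T[3]]),np.hstack([T[0],T[2]])]),"final.png")
E
```

```text
drift [-0.00022234  0.00022487 -0.0002132 ] 0
t 26.4333 p [ 0.4916 -0.2294  0.1738] F [-0.4 -0.4 -0.8] w -0.0004 shift [ 0.0021 -0.0012  0.0038] rot [ 0.05 -0.09  0.16] q [-0.56  0.29  1.71 -0.    1.15 -0.22]
[[156. 172.]
 [150. 103.]
 [394. 173.]
 [400. 104.]]
```

View pics/final.png

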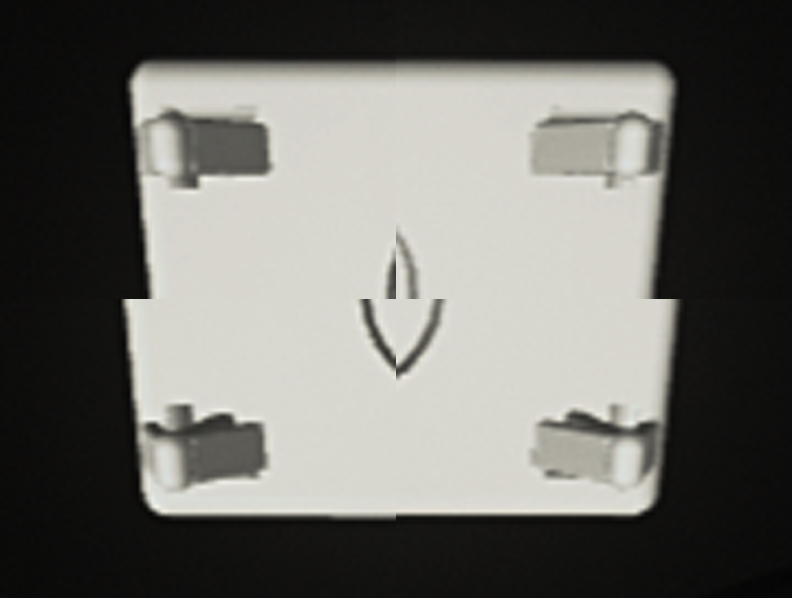

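The final crop shows all four posts through the plate with their legs sprung out above it, alike at all four corners. I'm handing in.

```bash
python3 -c "
from rig import manip
print(manip.get_state()['contact_force']); print(manip.sign_off())"
```

```text
[-0.41867182 -0.42522594 -0.76880489]
the job is handed in; nothing more can be done
None
```

The rack is back together and the job was handed in after about 26 s of the 64 s.

I lifted the white three-hole plate out of the stand, laid it flat on the bench and let go. I then took it again across its width, set its slots over the four posts and pressed the ends in turn: far end part-way, near end home, then far end home.

**What the last checks showed**
- **Seating:** Both ends stopped dead at the same height (tool at 87.3 and 87.2 mm), with 23 to 30 N measured in total at the stop. That puts the shoulders near 54 mm, which agrees with the camera fit.
- **Posts:** The final picture shows all four posts through the plate with their legs sprung out above it.
- **Robot:** The gripper was about 70 mm above the posts and the force reading was back to noise when I handed in.

**What did not go to plan**
- **Laying the plate down:** The gripper cannot lay the plate fully flat, so I tilted it about 56°, rested its edge on the bench and let it down off the lower finger. It ended flat, but one corner lay under a plug on the pH meter. I slid it 30 mm clear before lifting and felt no contact.
- **Far-end press:** The second press there first touched about 8 mm too far inward, at 4 N, so I lifted off and repeated it at the right spot.
- **Not checked:** I took no separate picture of the bystanders at the end, so I have not confirmed by image that they all stayed put.

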